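# Lift hot crispbreads off the baking sheet onto the cooling rack

### The arm

A 6-joint arm with a two-finger parallel gripper is mounted at the origin on a cart in front of the work surface, level with it; the furniture and walls round the work are solid. World frame = base frame: x ahead of the robot, y to its left, z up, the work surface at z = 0. Lengths are in m, angles in rad, forces in N, time in s.
With the tool pointing down it reaches from about 0.35 to 0.775 m from the base axis. Payload 5.5 kg.
Tool frame: the origin (TCP) lies on the front face of the gripper's body, between the roots of the fingers; the fingertips stand 73 mm ahead of it and the grasp point (between the pads) lies 54 mm ahead of it; y points along the fingers, x is the direction in which the jaws open and shut, and the axes are right-handed (so a half turn about y gives the same grasp; the last joint's range is limited). The gripper opens to 85 mm and grips with 20 to 120 N. Pads are 22 mm wide; open, the fingers measure 114 mm over their backs; the gripper's body (76 mm by 85 mm) begins 54 mm behind the grasp point. The pads swing forward as they close: fully open they stand 13 mm farther back than shut.
Start: joints at [-1.321, 0.313, 0.046, 1.304, 0, 1.431], TCP at [0.218, -0.532, 0.304] pointing down, gripper open.
Joint ranges: [-2.76, 2.76], [-0.86, 1.69], [-1.03, 1.26], [-2.2, 2.34], [-1.47, 1.5], [-3.14, 3.14]. Speed limits (rad/s): [2.57, 2.57, 3.14, 3.14, 3.14, 3.14].

### API

Orientations are given as a unit quaternion [w, x, y, z].
In Python, from workcell import bot gives the robot as it stands. The module is installed in compiled form; this text tells all that it offers. Calls block until the motion is done:
- bot.movep(position, orientation): joint-space move of the TCP to a pose.
- bot.movel(position, orientation=None, v=0.15): straight line of the TCP; orientation=None keeps the orientation; v is the mean speed in m/s.
- bot.movej(angles): joint-space move.
- bot.let_go() and bot.gripper_close(grasp_force=None): open the fingers fully, or close them until they stop; grasp_force is the grip in N (None keeps the last).
- bot.sleep(seconds).
- bot.solve_ik(position, orientation): joint angles nearest the present ones, or None.
- bot.read_state(): the state.
- bot.grab_frame(name): name is "scene" or "top" or "wrist"; returns a dict with "frame" (480x640x3 uint8, red, green, blue), "fx", "fy", "cx", "cy" (pixels), "camera_from_world" (4x4, takes a point from world to camera coordinates). Camera axes: x right, y up, looking along -z (the intrinsics and any distortion apply to the point x, -y, -z); pixel columns grow to the right and rows downward; lengths in m; the calibration is good to about 2 mm. A picture is of the moment at which its call begins. There is no depth.
A pose or a line that the arm cannot do raises bot.MotionError and nothing moves.
- bot.job_done(): hands the job in, once; it reports no verdict.
The state is a dict: "t": time; "qpos": joint angles; "qvel": joint speeds; "effort": joint torques, N m; "position": TCP position; "tool_rot": TCP orientation; "ft_force": force on the tool from outside, world axes, zero at the start; "ft_torque": the same for the moment, N m; "width": opening from 0.0 (shut) to 1.0 (fully open).
Only numpy, scipy, OpenCV 4.12 (cv2) and the standard library are available. Lean on these libraries where they do the work, as an engineer would, in place of code of your own. Each camera call takes 0.05 s, during which the arm holds its last target.

### The job

The crispbreads have just come out of the oven and are too hot to touch: with the slice, lift every one off the baking sheet and set it down gently on the wire cooling rack, so that each lies flat on top of the bars, right side up and on its own. Then put the slice back down in its white rest, with the blade flat inside it. Do not touch the bread with the fingers, and leave the other things in the kitchen where they are.

Things in the scene. Friction and masses are not known exactly. Their poses are not given: they have to be found in the camera images.
- slice_grip (a point): Narrow cranked kitchen slice (turner), 270 mm, 140 g, standing on its blade in the rest, handle in the air. Point: mid-handle in width and height, 25 mm behind its front end: grip here. x: along the slice to the blade; z up. Handle: dark wood bar, level, 115 mm long, 18 mm wide (y), 22 mm high. The blade's underside is 55 mm below the point, its rear edge 75 mm and its tip 180 mm ahead.
- slice_blade (a point): Centre of the underside of the slice's flat steel blade (105 mm long, 38 mm wide, 2 mm thick), 127.5 mm ahead of slice_grip and 55 mm below it; same axes. A slim 8 mm shank rises from the blade's rear edge to the handle.
- rest: White ceramic slice rest, 140 (x) by 80 mm (y), fixed. Origin: centre of its underside, on the worktop. Its flat floor is 6 mm up; side rims 14 mm high, inner faces at y = +-34 mm; a like rim at the far end, inner face at x = +64 mm; open at the near (-x) end, where shank and handle stick out. In it the blade points to +x.
- sheet: Aluminium baking sheet, 200 (x) by 350 mm (y), fixed, left or right of the robot. Origin: centre of its underside; flat top 4 mm up. Far lip 16 mm high, inner face at x = +97 mm; side lips 12 mm high, inner faces at y = +-172 mm; near (-x) side open: a blade can be run in there. A bread pushed to +x stops at the far lip, then climbs onto the blade.
- rack: Wire cooling rack, 174 (x) by 338 mm (y), fixed, left or right. Origin: underside centre. 4 mm bars along x, tops 50 mm up, bent down to the foot at x = +-85 mm. Lanes at y = -112, 0, +112 mm, 48 mm clear between bars (bar centres 26 mm either side): a blade with a bread fits down a lane and draws out to -x under the bread; only wires under 8 mm high cross it. Single bars at y = +-56, +-164 mm.
- bread_a: One of two or three identical hot crispbread rounds (an absent one reads None): stiff brown disc 106 mm across, 10 mm thick, about 70 g, dimples on top, loose on the sheet near its back. The lower edge is bevelled (flat underside 96 mm across; the bevel rises 3.5 mm), so that a thin blade runs under it. Origin: centre of the underside; z up through the disc; its yaw means nothing.
- bread_b: One of two or three identical hot crispbread rounds (an absent one reads None): stiff brown disc 106 mm across, 10 mm thick, about 70 g, dimples on top, loose on the sheet near its back. The lower edge is bevelled (flat underside 96 mm across; the bevel rises 3.5 mm), so that a thin blade runs under it. Origin: centre of the underside; z up through the disc; its yaw means nothing.
- bread_c: One of two or three identical hot crispbread rounds (an absent one reads None): stiff brown disc 106 mm across, 10 mm thick, about 70 g, dimples on top, loose on the sheet near its back. The lower edge is bevelled (flat underside 96 mm across; the bevel rises 3.5 mm), so that a thin blade runs under it. Origin: centre of the underside; z up through the disc; its yaw means nothing.
- salt_shaker: Bystander: salt shaker, 44 mm wide, 90 mm high, behind the rest. Origin: underside.
- tumbler: Bystander: glass tumbler, 85 mm wide, 94 mm high, on the right. Origin: underside.
- wooden_spoon: Bystander: wooden spoon, 311 mm long, 14 mm high, lying at the left. Origin: underside of its middle.

How it is judged:
On the way, in this order (a step that is already met when the one before it is completed fails the run):
1. the slice is taken up out of its rest (z of slice_blade in the frame of rest above 0.03 m), for 0.2 s.
2. every bread lies flat on the bars of the rack, clear of the slice (x of bread_a in the frame of rack between -0.06 and 0.06 m and y of bread_a in the frame of rack between -0.16 and 0.16 m and z of bread_a in the frame of rack between 0.044 and 0.056 m and angle between each of bread_a, bread_b, bread_c's own z axis and vertical below 0.12 rad and linear speed of each of bread_a, bread_b, bread_c below 0.03 m/s and horizontal distance between each of bread_a, bread_b, bread_c and slice_blade above 0.09 m and x of bread_b in the frame of rack between -0.06 and 0.06 m and y of bread_b in the frame of rack between -0.16 and 0.16 m and z of bread_b in the frame of rack between 0.044 and 0.056 m and x of bread_c in the frame of rack between -0.06 and 0.06 m and y of bread_c in the frame of rack between -0.16 and 0.16 m and z of bread_c in the frame of rack between 0.044 and 0.056 m), for 0.2 s.
At the end, for the whole second after the job is handed in: Every bread lies flat (0.12 rad), right side up, at rest on the rack bars, underside within 6 mm of the bar tops, centre within 60 mm in x and 160 mm in y of the rack middle; the blade centre within 35 mm (x) and 25 mm (y) of the rest middle, the slice level within 0.15 rad (x of bread_a in the frame of rack between -0.06 and 0.06 m and y of bread_a in the frame of rack between -0.16 and 0.16 m and z of bread_a in the frame of rack between 0.044 and 0.056 m and angle between each of bread_a, bread_b, bread_c's own z axis and vertical below 0.12 rad and linear speed of each of bread_a, bread_b, bread_c below 0.03 m/s and x of bread_b in the frame of rack between -0.06 and 0.06 m and y of bread_b in the frame of rack between -0.16 and 0.16 m and z of bread_b in the frame of rack between 0.044 and 0.056 m and x of bread_c in the frame of rack between -0.06 and 0.06 m and y of bread_c in the frame of rack between -0.16 and 0.16 m and z of bread_c in the frame of rack between 0.044 and 0.056 m and x of slice_blade in the frame of rest between -0.035 and 0.035 m and y of slice_blade in the frame of rest between -0.025 and 0.025 m and z of slice_blade in the frame of rest between 0 and 0.014 m and angle between slice_grip's own z axis and vertical below 0.15 rad); the robot touches nothing.
It fails at once if the fingers touch a hot bread (contact force between any of bread_a, bread_b, bread_c and the fingers above 0.5 N).
It fails at once if a bread is dropped or pressed hard on the rack (over 15 N) (contact force between any of bread_a, bread_b, bread_c and rack above 15 N).
It fails at once if another thing is shifted by more than 3 cm (distance of any of salt_shaker, tumbler, wooden_spoon from where it was at the start of the episode above 0.03 m).
Of bread_a, bread_b, bread_c only 2 to 3 are there at a start; the rules pass over those that are not, and their reading is None.
At some moment in a run one of slice, bread_a, bread_b, bread_c may be knocked a few centimetres aside while the robot is not near it.
It also fails if it takes over 210 s, if anything falls off the work surface, if the arm or the gripper's body presses on something with over 40 N, if the wrist force passes 120 N, or if a joint passes its speed limit or range.

## Working session

There is one attempt and no reset: what is moved stays moved. The work goes in short steps, each a Python script; the robot and the scene stay as the last script left them, time stands still between calls to the robot, and variables do not carry over. Pictures are saved under pics/ and viewed, and the job is handed in when it is done.

```bash
mkdir -p pics; ls; python3 - <<'E'
from workcell import bot
import cv2, numpy as np
s=bot.read_state(); print(s)
for n in ("scene","top","wrist"):
    f=bot.grab_frame(n); cv2.imwrite(f"pics/{n}0.png",f["frame"][...,::-1]); 
    print(n,{k:v for k,v in f.items() if k!="frame"})
E
```

```text
pics
{'t': 0.0, 'qpos': array([-1.32058444e+00,  3.13984088e-01,  4.49103677e-02,  1.30358752e+00,
        4.13971856e-06,  1.43117450e+00]), 'qvel': array([-0.00159286, -0.00035216, -0.00114836,  0.00045005,  0.00089602,
       -0.00081451]), 'effort': array([ 2.60449415e-04, -4.80623603e+01,  2.98534852e+01,  1.93628110e-02,
        2.23368971e-05,  3.84017170e-06]), 'position': array([ 0.21839899, -0.53147085,  0.30298997]), 'tool_rot': array([ 0.58781496, -0.58693328,  0.39417954, -0.39319893]), 'ft_force': array([0.22811585, 0.57502198, 0.0112451 ]), 'ft_torque': array([-0.02433115,  0.01890679,  0.02067317]), 'width': 0.9969256330019075}
scene {'fx': 544.2014393027789, 'fy': 544.2014393027789, 'cx': 318.8785407679514, 'cy': 242.26471488905304, 'camera_from_world': array([[-0.64665243, -0.76276932, -0.00485851,  0.41253503],
       [ 0.29592631, -0.25673764,  0.92006163, -0.26271881],
       [-0.70304214,  0.59352233,  0.39174353, -1.11716337],
       [ 0.        ,  0.        ,  0.        ,  1.        ]])}
top {'fx': 510.0489209145206, 'fy': 510.0489209145206, 'cx': 319.701470323206, 'cy': 244.2356066219772, 'camera_from_world': array([[ 0.01843532, -0.99960066,  0.02141641, -0.01751229],
       [ 0.98770467,  0.02153339,  0.15484122, -0.6185541 ],
       [-0.15524056,  0.01829854,  0.98770721, -1.61923821],
       [ 0.        ,  0.        ,  0.        ,  1.        ]])}
wrist {'fx': 406.10233187720405, 'fy': 406.10233187720405, 'cx': 321.672320394563, 'cy': 236.5059837565514, 'camera_from_world': array([[ 0.37952454, -0.92517882, -0.00229731, -0.57318906],
       [ 0.87652109,  0.36035676, -0.3191454 ,  0.04156812],
       [ 0.29609441,  0.11910987,  0.94770298, -0.38149446],
       [ 0.        ,  0.        ,  0.        ,  1.        ]])}
```

View pics/top0.png

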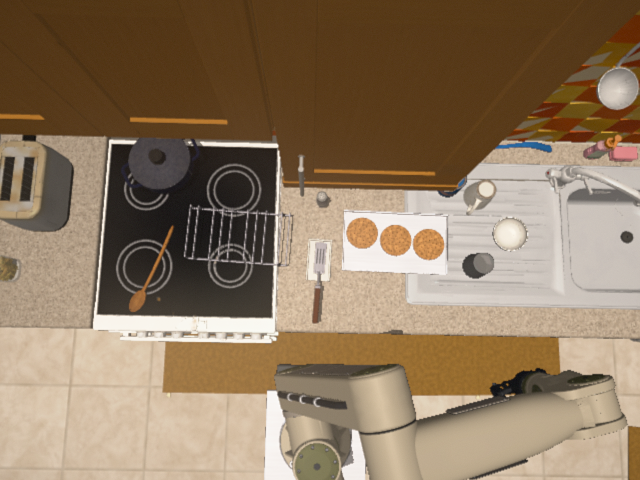

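View pics/scene0.png

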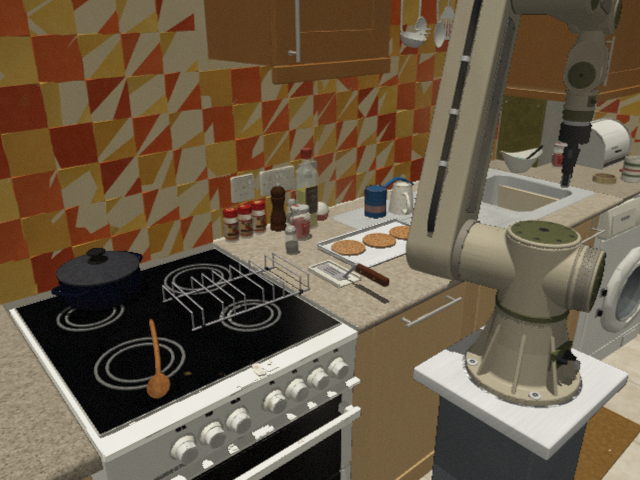

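View pics/wrist0.png

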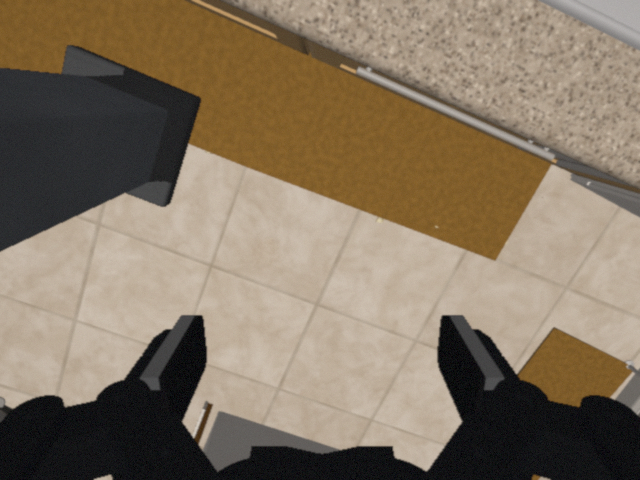

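```bash
cat > h.py <<'E'
from workcell import bot
import cv2, numpy as np
from scipy.spatial.transform import Rotation as Rn
def grab(n,save=None):
    f=bot.grab_frame(n)
    if save: cv2.imwrite(f"pics/{save}.png",f["frame"][...,::-1])
    return f
def ray(f,uv):
    M=np.array(f["camera_from_world"]);R=M[:3,:3];c=-R.T@M[:3,3]
    d=R.T@np.array([(uv[0]-f["cx"])/f["fx"],-(uv[1]-f["cy"])/f["fy"],-1.0])
    return c,d
def plane(f,uv,z):
    c,d=ray(f,uv);return c+d*((z-c[2])/d[2])
def proj(f,p):
    M=np.array(f["camera_from_world"]);q=M[:3,:3]@np.asarray(p)+M[:3,3]
    return np.array([f["cx"]+f["fx"]*q[0]/-q[2],f["cy"]-f["fy"]*q[1]/-q[2]])
E
python3 - <<'E'
from h import *
s=bot.read_state();q=s["tool_rot"];print(Rn.from_quat(np.roll(q,-1)).as_matrix().round(3))
f=grab("top")
for nm,uv,z in [("sheet tl",(343,210),.01),("tr",(447,214),.01),("bl",(342,269),.004),("br",(446,274),.004),("b1",(362,234),.014),("b2",(396,240),.014),("b3",(429,244),.014),("rest c",(319,260),.006),("handle far",(316,321),.07),("handle near",(319,288),.07),("rk",(190,206),.05),("rk",(187,258),.05),("rk",(292,215),.05),("rk",(288,265),.05),("cup",(320,200),.09),("tumbler",(480,263),.05),("spoon",(136,300),.01),("cab",(300,190),.5)]:
    print(nm,plane(f,uv,z).round(3))
cv2.imwrite("pics/topz.png",cv2.resize(f["frame"][190:340,90:490,::-1],(800,300),interpolation=cv2.INTER_CUBIC))
E
```

```text
[[ 0.38  -0.     0.925]
 [-0.925  0.001  0.38 ]
 [-0.001 -1.     0.   ]]
sheet tl [ 0.744 -0.082  0.01 ]
tr [ 0.738 -0.436  0.01 ]
bl [ 0.544 -0.082  0.004]
br [ 0.534 -0.43   0.004]
b1 [ 0.662 -0.147  0.014]
b2 [ 0.644 -0.261  0.014]
b3 [ 0.633 -0.372  0.014]
rest c [ 0.572 -0.004  0.006]
handle far [0.37  0.002 0.07 ]
handle near [ 0.474 -0.005  0.07 ]
rk [0.736 0.424 0.05 ]
rk [0.564 0.423 0.05 ]
rk [0.714 0.088 0.05 ]
rk [0.548 0.096 0.05 ]
cup [ 0.757 -0.003  0.09 ]
tumbler [ 0.568 -0.53   0.05 ]
spoon [0.428 0.59  0.01 ]
cab [0.679 0.053 0.5  ]
```

View pics/topz.png

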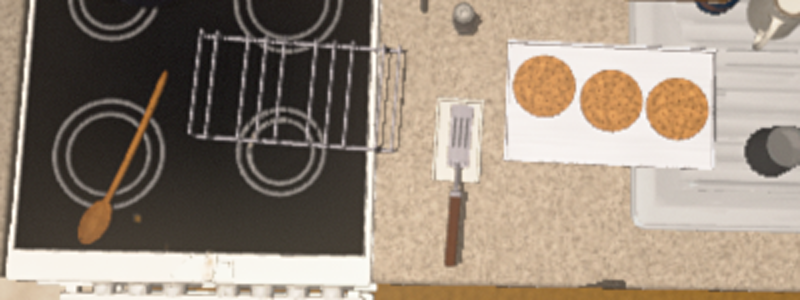

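```bash
cat >> h.py <<'E'
def quat(yaw):
    # tool y down, tool z horizontal along yaw, tool x = y cross z
    z=np.array([np.cos(yaw),np.sin(yaw),0]);y=np.array([0,0,-1.]);x=np.cross(y,z)
    q=Rn.from_matrix(np.stack([x,y,z],1)).as_quat();return np.roll(q,1)
E
python3 - <<'E'
from h import *
for n,p in (("rest",[.46,0,.36]),("sheet",[.52,-.26,.38]),("rack",[.48,.26,.38])):
    bot.movep(p,quat(0)); bot.sleep(.3)
    f=grab("wrist","w_"+n); np.save(f"pics/w_{n}.npy",f,allow_pickle=True)
    s=bot.read_state();print(s["t"],s["qpos"].round(2),s["position"])
    M=f["camera_from_world"];print(-M[:3,:3].T@M[:3,3])
E
```

```text
2.6583 [-0.18  0.08 -0.11  1.38 -0.    2.97] [ 4.60039257e-01 -3.13773092e-04  3.59896797e-01]
[5.41861251e-01 1.41732859e-04 4.30259321e-01]
4.05 [-0.6   0.32  0.24  1.49  0.    2.54] [ 0.52016069 -0.2590114   0.3803455 ]
[ 0.60190969 -0.25799426  0.45084608]
8.7917 [ 0.35  0.25  0.14  1.47  0.   -2.79] [0.48003599 0.25996572 0.38001342]
[0.56181405 0.26056339 0.45037538]
```

View pics/w_rest.png

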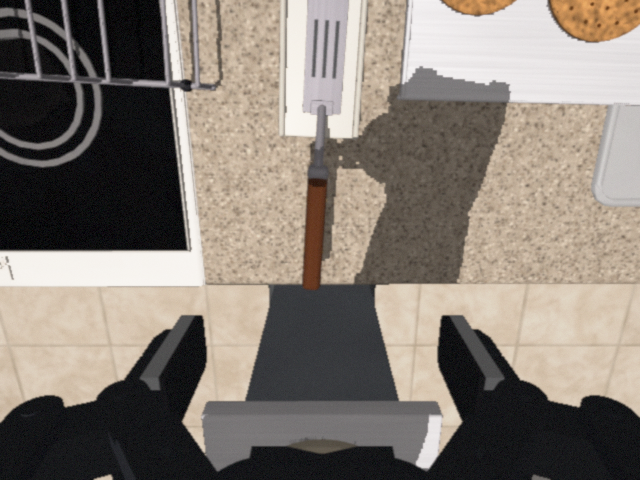

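View pics/w_sheet.png

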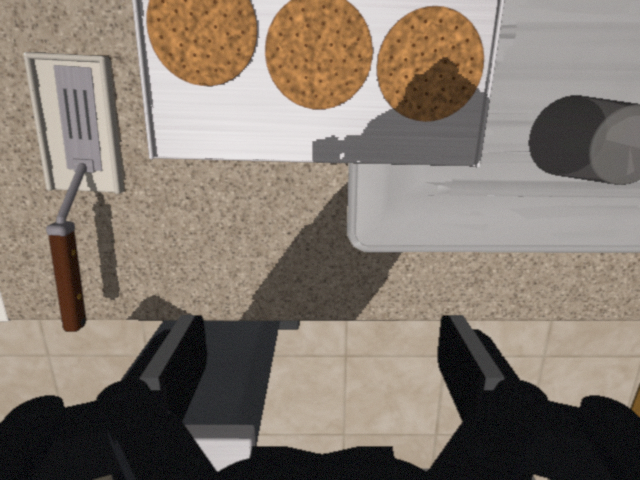

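View pics/w_rack.png

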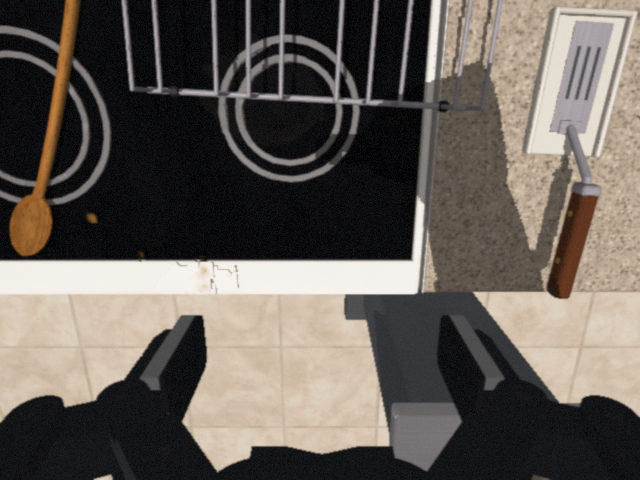

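```bash
python3 - <<'E'
from h import *
a=grab("top");b=grab("scene","s1")
for u,v in (((301,194),(297,61)),((285,187),(275,80))):
    c1,d1=ray(a,u);c2,d2=ray(b,v)
    A=np.stack([d1,-d2],1);t=np.linalg.lstsq(A,c2-c1,rcond=None)[0]
    print(c1+d1*t[0],c2+d2*t[1])
for n in ("sheet","rack","rest"):
    f=np.load(f"pics/w_{n}.npy",allow_pickle=True).item()
    cv2.imwrite(f"pics/z_{n}.png",cv2.resize(f["frame"][0:260,:,::-1],None,fx=1.25,fy=1.25,interpolation=cv2.INTER_CUBIC))
E
```

```text
[0.65164907 0.04916163 0.56803917] [0.65421222 0.05233752 0.56876925]
[0.67948846 0.08835003 0.52272958] [0.68610537 0.09708359 0.52500122]
```

```bash
cat >> h.py <<'E'
def quat_t(yaw,t):
    # tilt: tool y leans forward by t
    R=Rn.from_quat(np.roll(quat(yaw),-1)); return np.roll((Rn.from_rotvec([-t*-np.sin(yaw)*1,-t*np.cos(yaw),0])*R).as_quat(),1)
E
python3 - <<'E'
from h import *
for n,p in (("rack2",[.40,.25,.40]),("sheet2",[.42,-.26,.40])):
    try:
        bot.movep(p,quat_t(0,.42)); bot.sleep(.3)
    except bot.MotionError as e: print(e);continue
    f=grab("wrist","w_"+n); np.save(f"pics/w_{n}.npy",f,allow_pickle=True)
    s=bot.read_state();print(s["t"],s["qpos"].round(2),s["position"])
    cv2.imwrite(f"pics/z_{n}.png",cv2.resize(f["frame"][0:300,:,::-1],None,fx=1.25,fy=1.25,interpolation=cv2.INTER_CUBIC))
E
```

```text
9.775 [ 0.48 -0.15 -0.3   1.04 -0.19 -2.7 ] [0.40107687 0.25002722 0.39937319]
14.2667 [-0.86 -0.08 -0.23  1.14  0.32  2.32] [ 0.42002681 -0.25995255  0.40000088]
```

View pics/z_rack2.png

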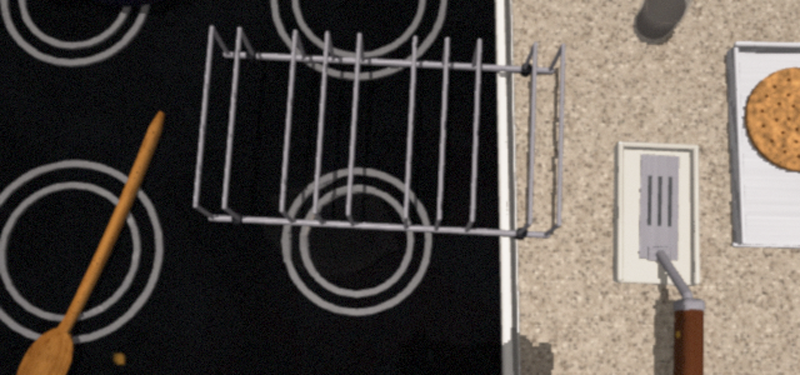

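View pics/z_sheet2.png

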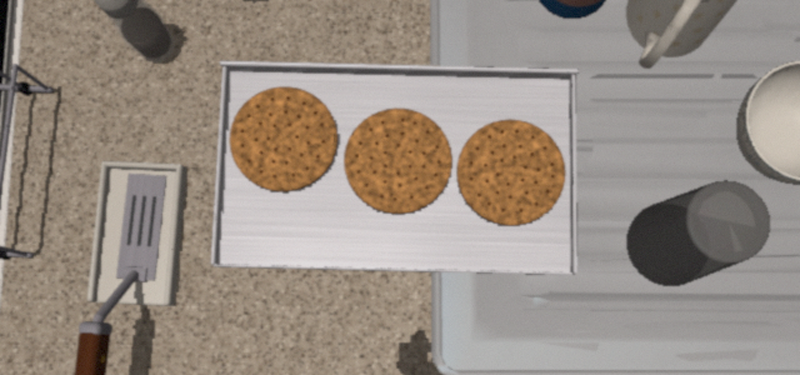

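```bash
cat >> h.py <<'E'
def breads(f,z=.011,area=1200):
    hsv=cv2.cvtColor(f["frame"],cv2.COLOR_RGB2HSV)
    m=cv2.inRange(hsv,(8,110,90),(22,255,255))
    m=cv2.morphologyEx(m,cv2.MORPH_CLOSE,np.ones((5,5),np.uint8))
    m=cv2.morphologyEx(m,cv2.MORPH_OPEN,np.ones((5,5),np.uint8))
    out=[]
    for c in cv2.findContours(m,cv2.RETR_EXTERNAL,cv2.CHAIN_APPROX_NONE)[0]:
        if cv2.contourArea(c)<area: continue
        pts=np.array([plane(f,p[0],z)[:2] for p in c],np.float32)
        (cx,cy),r=cv2.minEnclosingCircle(pts)
        e=cv2.fitEllipse(pts*1000)
        out.append((round(e[0][0]/1000,4),round(e[0][1]/1000,4),np.round(e[1],1).tolist()))
    return out
E
python3 - <<'E'
from h import *
L=lambda n:np.load(f"pics/w_{n}.npy",allow_pickle=True).item()
f=L("sheet2");print("breads w",breads(f))
g=grab("top","top1");print("top",breads(g,area=300))
def P(f,l,z): return np.array([plane(f,(u/1.25,v/1.25),z)[:2] for u,v in l])
print("sheet corners tl(lip top) tr bl br"); print(P(f,[(222,63),(577,70)],.016).round(4)); print(P(f,[(213,265),(576,272)],.012).round(4))
print("rest from sheet2");print(P(f,[(103,163),(182,164),(89,300),(170,303)],.014).round(4))
print("blade tip, rear c, handle front/back"); print(P(f,[(144,175),(132,280)],.008).round(4),P(f,[(96,325)],.072).round(4))
r=L("rack2");print("rest from rack2");print(P(r,[(617,143),(698,146),(616,281),(698,283)],.014).round(4))
print("rest from w_rest (px)");
w=L("rest");print(np.array([plane(w,p,.014)[:2] for p in((282,135),(356,136))]).round(4), [plane(w,p,.072)[:2].round(4) for p in ((317,180),(311,288))])
near=[(195,206),(222,208),(285,215),(317,217),(350,221),(407,223),(440,226),(470,228),(527,232),(558,232)]
far=[(211,28),(238,29),(295,31),(327,33),(359,35),(416,39),(448,39),(479,41),(535,44),(562,46)]
print(P(r,near,.05).round(4));print(P(r,far,.05).round(4))
E
```

```text
breads w [(0.3255, -0.3128, [28.9, 254.9]), (0.635, -0.3659, [103.4, 104.7]), (0.6468, -0.2547, [103.5, 104.5]), (0.6693, -0.1413, [103.7, 105.2])]
top [(-0.0246, -1.0184, [35.1, 225.8]), (0.2391, -0.6463, [209.9, 354.6]), (0.2392, 0.111, [184.2, 940.3]), (0.64, -0.3152, [101.6, 233.7]), (0.6677, -0.1464, [98.7, 99.7]), (1.0924, -0.1125, [509.6, 1778.1]), (1.3659, -1.0851, [148.7, 265.8])]
sheet corners tl(lip top) tr bl br
[[ 0.7449 -0.0797]
 [ 0.7374 -0.4333]]
[[ 0.5421 -0.0763]
 [ 0.5351 -0.427 ]]
rest from sheet2
[[ 0.643   0.0345]
 [ 0.642  -0.0431]
 [ 0.508   0.0405]
 [ 0.5051 -0.0372]]
blade tip, rear c, handle front/back
[[ 0.6329 -0.0032]
 [ 0.528   0.0035]] [[ 0.482  -0.0026]]
rest from rack2
[[ 0.643   0.0389]
 [ 0.6399 -0.0406]
 [ 0.5064  0.0454]
 [ 0.5043 -0.0331]]
rest from w_rest (px)
[[ 0.5083  0.04  ]
 [ 0.5072 -0.0339]] [array([0.474 , 0.0046]), array([0.3681, 0.0109])]
[[0.5705 0.4366]
 [0.5686 0.4123]
 [0.5621 0.3555]
 [0.5602 0.3268]
 [0.5565 0.2971]
 [0.5546 0.246 ]
 [0.5519 0.2164]
 [0.55   0.1896]
 [0.5463 0.1386]
 [0.5462 0.1109]]
[[0.7396 0.4279]
 [0.7385 0.4027]
 [0.7365 0.3497]
 [0.7345 0.3199]
 [0.7325 0.2902]
 [0.7285 0.2372]
 [0.7285 0.2075]
 [0.7265 0.1788]
 [0.7235 0.1269]
 [0.7215 0.1019]]
```

```bash
cat >> h.py <<'E'
PI=np.pi
def tq(yaw): return quat(yaw+PI)   # slice x axis at `yaw`, camera behind
def st(): 
    s=bot.read_state(); return s["t"],s["position"].round(4),s["ft_force"].round(2),round(s["width"],3)
E
python3 - <<'E'
from h import *
print(bot.solve_ik([.453,.006,.2],tq(-.062)))
bot.movep([.453,.006,.22],tq(-.062)); bot.sleep(.2); print(st())
g=grab("wrist","w_g1"); grab("top","top2")
E
```

```text
[-0.16427154  0.14157121 -0.43978097  0.98944415  0.         -0.10227154]
(16.6, array([0.4531, 0.0057, 0.2202]), array([-0.02,  0.45, -0.11]), 0.999)
```

View pics/w_g1.png

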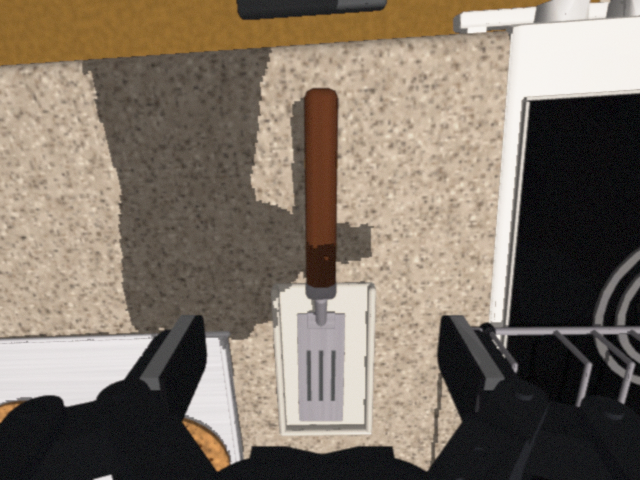

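View pics/top2.png

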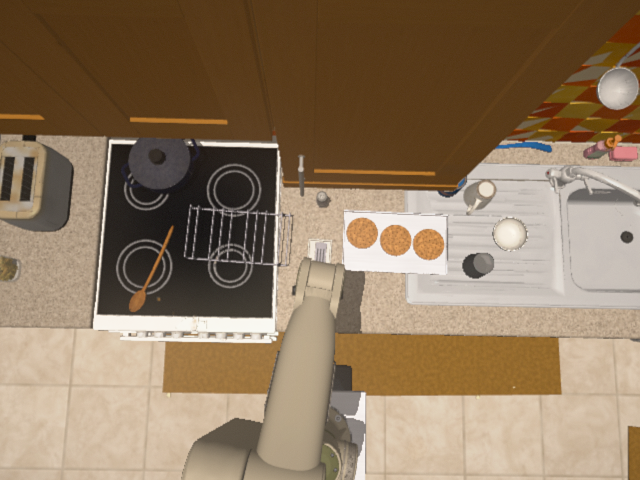

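```bash
python3 - <<'E'
from h import *
f=grab("wrist")
for p,z in (((320,288),.072),((321,90),.072),((321,420),.008),((320,312),.008),((276,284),.014),((374,284),.014),((283,434),.014),((371,434),.014)): print(p,plane(f,p,z).round(4))
bot.movel([.453,.006,.115],tq(-.062),v=.1); bot.sleep(.2); print(st())
bot.gripper_close(100); bot.sleep(.3); print(st())
grab("wrist","w_g2")
bot.movel([.453,.006,.165],tq(-.062),v=.05); bot.sleep(.4);print(st())
f=grab("wrist","w_g3");np.save("pics/w_g3.npy",f,allow_pickle=True)
E
```

```text
(320, 288) [0.4762 0.004  0.072 ]
(321, 90) [0.366  0.0116 0.072 ]
(321, 420) [ 0.6327 -0.0055  0.008 ]
(320, 312) [5.277e-01 4.000e-04 8.000e-03]
(276, 284) [ 0.4988 -0.0306  0.014 ]
(374, 284) [0.5034 0.0425 0.014 ]
(283, 434) [ 0.64   -0.0386  0.014 ]
(371, 434) [0.6448 0.0368 0.014 ]
(18.15, array([0.4534, 0.0059, 0.1155]), array([ 0.15, -0.4 , -0.81]), 1.0)
(19.0833, array([0.453 , 0.006 , 0.1151]), array([-1.86, -0.28,  2.25]), 0.192)
(20.6833, array([0.4529, 0.006 , 0.1649]), array([ 0.87, -0.06, -1.81]), 0.193)
```

View pics/w_g3.png

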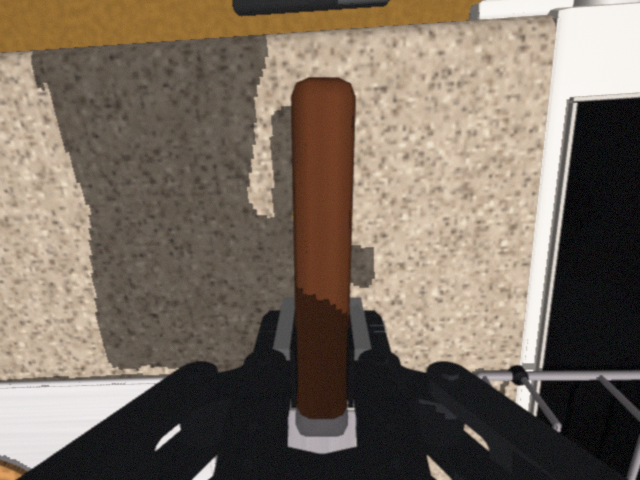

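View pics/w_g2.png

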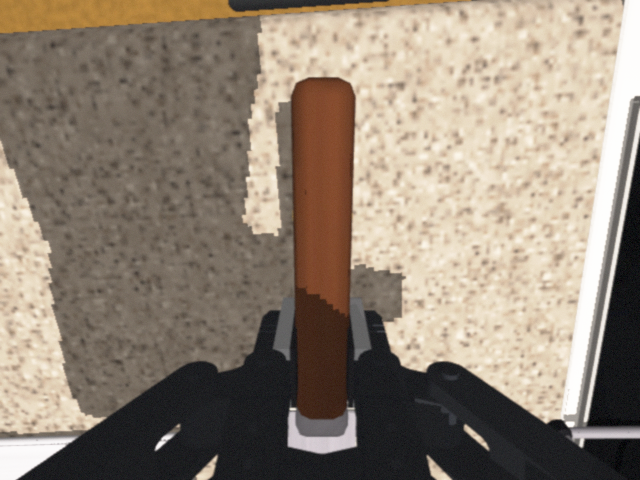

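```bash
python3 - <<'E'
from h import *
L=lambda n:np.load(f"pics/w_{n}.npy",allow_pickle=True).item()
print(breads(L("sheet")))
g=grab("top")
hsv=cv2.cvtColor(g["frame"],cv2.COLOR_RGB2HSV)
h=hsv[225:262,345:445]; m=cv2.inRange(hsv,(8,140,90),(20,255,255)); m[:, :340]=0;m[:,450:]=0;m[:205]=0;m[280:]=0
m=cv2.erode(m,np.ones((3,3)))
n,_,stt,c=cv2.connectedComponentsWithStats(m)
for i in range(1,n):
    if stt[i,4]>200: print(stt[i],c[i],plane(g,c[i],.014).round(4))
s=grab("scene","s2")
cv2.imwrite("pics/s2z.png",cv2.resize(s["frame"][150:330,150:430,::-1],(784,504),interpolation=cv2.INTER_CUBIC))
cv2.imwrite("pics/topz2.png",cv2.resize(g["frame"][190:290,170:460,::-1],(800,276),interpolation=cv2.INTER_CUBIC))
E
```

```text
[(0.6443, -0.3629, [83.1, 108.9]), (0.6451, -0.2546, [101.4, 105.0]), (0.6589, -0.1411, [80.7, 111.7])]
[349 220  27  26 377] [363.59151194 231.67108753] [ 0.6701 -0.1523  0.014 ]
[382 227  28  26 556] [395.26258993 239.71942446] [ 0.645  -0.2588  0.014 ]
[415 231  27  27 570] [428.14561404 244.02105263] [ 0.6328 -0.3694  0.014 ]
```

View pics/s2z.png

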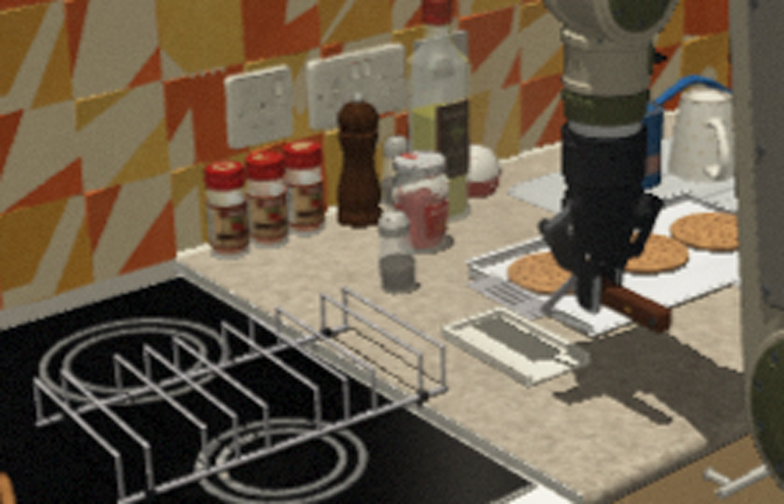

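View pics/topz2.png

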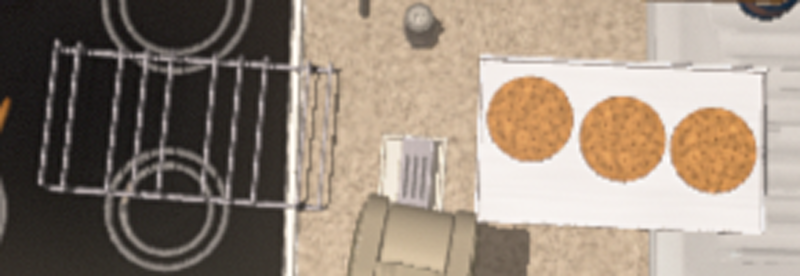

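```bash
python3 - <<'E'
from h import *
g=grab("top")
print(plane(g,(321.2,240.7),.058), proj(g,[.633,-.005,.058]))
k=290/800
def Z(u,v,z): return plane(g,(170+u*k,190+v*k),z)[:2].round(4)
print("rack far/near ends z.05")
for u,v in [(58,43),(78,45),(122,50),(144,53),(169,55),(214,60),(241,60),(266,60)]: print(Z(u,v,.05))
print()
for u,v in [(42,183),(64,185),(107,190),(133,191),(159,193),(204,197),(230,200),(257,203)]: print(Z(u,v,.05))
E
```

```text
[ 0.62901843 -0.00955423  0.058     ] [319.82355959 239.46290725]
rack far/near ends z.05
[0.7379 0.4203]
[0.736  0.3965]
[0.7311 0.344 ]
[0.7281 0.3177]
[0.7263 0.2879]
[0.7215 0.2342]
[0.7222 0.2021]
[0.7229 0.1723]

[0.5694 0.4294]
[0.5676 0.4036]
[0.5627 0.353 ]
[0.5622 0.3226]
[0.5605 0.2921]
[0.5569 0.2393]
[0.554  0.2087]
[0.5511 0.1769]
```

```bash
python3 - <<'E'
import numpy as np
ys=np.array([164,138,86,56,26,-26,-56,-86,-138,-164])/1e3
wn=np.array([[0.5705,0.4366],[0.5686,0.4123],[0.5621,0.3555],[0.5602,0.3268],[0.5565,0.2971],[0.5546,0.246],[0.5519,0.2164],[0.55,0.1896],[0.5463,0.1386],[0.5462,0.1109]])
wf=np.array([[0.7396,0.4279],[0.7385,0.4027],[0.7365,0.3497],[0.7345,0.3199],[0.7325,0.2902],[0.7285,0.2372],[0.7285,0.2075],[0.7265,0.1788],[0.7235,0.1269],[0.7215,0.1019]])
tf=np.array([[0.7379,0.4203],[0.736,0.3965],[0.7311,0.344],[0.7281,0.3177],[0.7263,0.2879],[0.7215,0.2342],[0.7222,0.2021],[0.7229,0.1723]])+[.004,.0046]
tn=np.array([[0.5694,0.4294],[0.5676,0.4036],[0.5627,0.353],[0.5622,0.3226],[0.5605,0.2921],[0.5569,0.2393],[0.554,0.2087],[0.5511,0.1769]])+[.004,.0046]
def fit(n,f):
    k=len(n);m=np.r_[np.c_[-.085*np.ones(k),ys[:k]],np.c_[.085*np.ones(k),ys[:k]]];w=np.r_[n,f]
    a=m-m.mean(0);b=w-w.mean(0);th=np.arctan2((a[:,0]*b[:,1]-a[:,1]*b[:,0]).sum(),(a*b).sum())
    R=np.array([[np.cos(th),-np.sin(th)],[np.sin(th),np.cos(th)]]);t=w.mean(0)-R@m.mean(0)
    print(t.round(4),th.round(4),(w-(m@R.T+t)).round(4)[:,1], np.std(w-(m@R.T+t),axis=0))
fit(wn,wf);fit(tn,tf)
E
```

```text
[0.6438 0.2686] -0.0595 [-0.0008  0.0009 -0.004  -0.0028 -0.0025 -0.0017 -0.0014  0.0018  0.0027
  0.0009  0.0006  0.0014  0.0003  0.0004  0.0007 -0.0004 -0.0002  0.0011
  0.0011  0.002 ] [0.00278151 0.00169665]
[0.6464 0.2669] -0.0529 [-0.0012 -0.001   0.0003 -0.0002 -0.0007 -0.0016 -0.0022 -0.0041 -0.0013
  0.0009  0.0003  0.0039  0.0041  0.0023  0.0002  0.0003] [0.00207127 0.00205145]
```

```bash
cat >> h.py <<'E'
SH=np.array([.640,-.252]);SY=-.02
RK=np.array([.645,.268]);RY=-.056
def ax(y): return np.array([np.cos(y),np.sin(y)])
def go(bxy,zb,yaw,v=.1):
    """blade centre xy, blade-underside height (nominal: rest floor .006 at TCP .1151)"""
    g=np.asarray(bxy)-.1275*ax(yaw)
    bot.movel([g[0],g[1],zb+.1091],tq(yaw),v=v)
def fz(): 
    return np.mean([ (bot.sleep(.05),bot.read_state()["ft_force"])[1] for _ in range(3)],axis=0)
E
python3 - <<'E'
from h import *
b=np.array([.669,-.141]); 
go(b-(.078+.0525)*ax(SY),.05,SY,v=.12); bot.sleep(.3);f0=fz();print(st(),f0)
g=grab("top","t3")
for z in np.arange(.010,.0005,-.001):
    go(b-.1305*ax(SY),z,SY,v=.03); f=fz()-f0; print(round(z,4),f.round(2),st()[1])
    if f[2]>3: break
E
```

```text
(22.7167, array([ 0.4111, -0.1357,  0.1591]), array([-0.29, -0.52, -0.64]), 0.193) [-0.43427506 -0.34376414 -0.91131553]
0.01 [0.54 0.47 0.22] [ 0.4111 -0.1359  0.1193]
0.009 [-0.   -0.   -0.54] [ 0.411  -0.1358  0.1181]
0.008 [0.62 0.24 0.32] [ 0.4112 -0.1359  0.1172]
0.007 [-0.86  0.44  3.93] [ 0.4111 -0.1359  0.1163]
```

```bash
python3 - <<'E'
from h import *
b=np.array([.669,-.141]); f0=np.array([-.3,-.2,-.9])
for z in [.0065,.006,.0055,.005]:
    go(b-.1305*ax(SY),z,SY,v=.03); f=fz()-f0; s=bot.read_state(); print(round(z,4),f.round(2),s["ft_torque"].round(2),st()[1])
    if f[2]>12: break
w=grab("wrist","w4");s=grab("scene","s4")
cv2.imwrite("pics/s4z.png",cv2.resize(s["frame"][190:310,290:430,::-1],(784,672)[:2],interpolation=cv2.INTER_CUBIC)[:600])
E
```

```text
0.0065 [-2.48  0.38  6.2 ] [-0.    0.01 -0.02] [ 0.411  -0.1359  0.1158]
0.006 [-3.87  0.64  7.6 ] [0.02 0.03 0.03] [ 0.4109 -0.1359  0.1154]
0.0055 [-4.35 -0.07  8.84] [ 0.04  0.03 -0.01] [ 0.4109 -0.1359  0.115 ]
0.005 [-5.46  0.57 10.6 ] [ 0.04  0.03 -0.01] [ 0.4109 -0.1359  0.1147]
```

View pics/s4z.png

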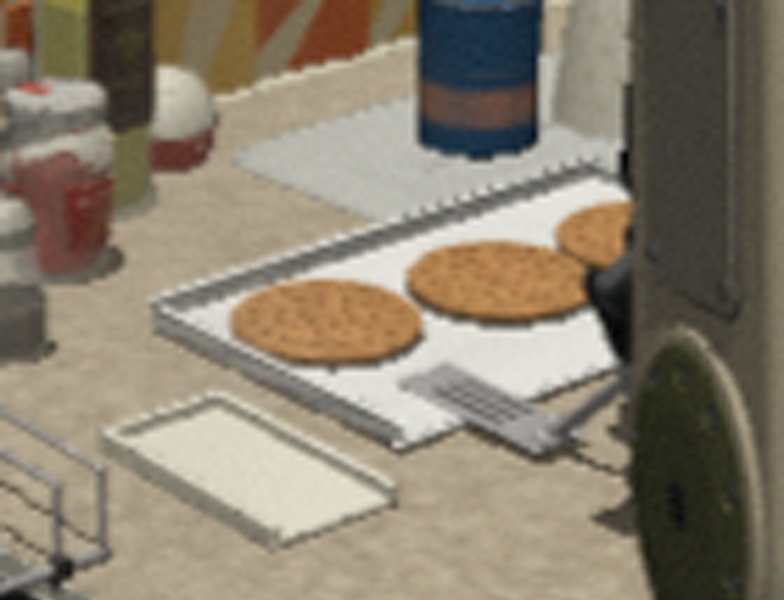

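View pics/w4.png

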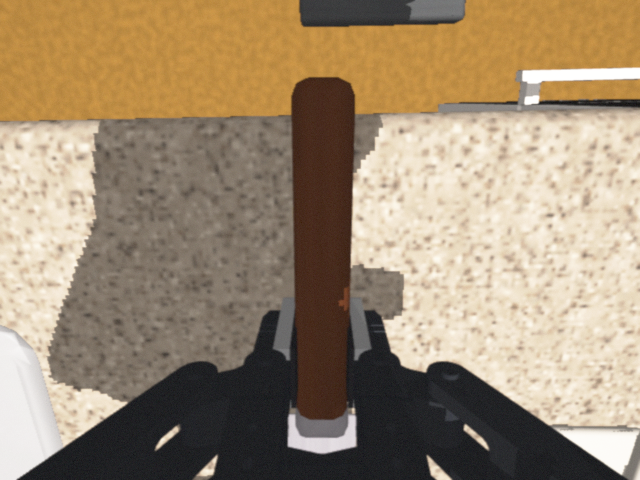

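```bash
cat >> h.py <<'E'
def tosheet(p): 
    d=np.asarray(p)-SH; return np.array([d@ax(SY), d@ax(SY+PI/2)])
def fromsheet(p): return SH+p[0]*ax(SY)+p[1]*ax(SY+PI/2)
def push(xa,xb,y,z,f0,step=.01,fmax=18,lo=2.,hi=7.):
    """run blade centre along sheet x from xa to xb, keep light down force"""
    x=xa
    while x<xb-1e-6:
        x=min(x+step,xb); go(fromsheet([x,y]),z,SY,v=.06)
        f=bot.read_state()["ft_force"]-f0; print(round(x,4),round(z,4),f.round(1))
        if f[2]>hi: z+=.0004
        if f[2]<lo: z-=.0004
        if -f[0]>fmax: print("STOP fx"); break
    return x,z
E
python3 - <<'E'
from h import *
b=np.array([.669,-.141]); f0=np.array([-.3,-.2,-.9])
x0,y0=tosheet(b); print(x0,y0)
x,z=push(x0-.1305,x0-.03,y0,.0065,f0)
grab("top","t4");s=grab("scene","s5")
cv2.imwrite("pics/s5z.png",cv2.resize(s["frame"][190:310,290:430,::-1],(700,600)[:2],interpolation=cv2.INTER_CUBIC)[:600])
E
```

```text
0.026774348190370806 0.1115577620740968
-0.0937 0.0065 [0.1 0.6 3.7]
-0.0837 0.0065 [-1.1  0.5  7. ]
-0.0737 0.0069 [-1.8 -0.6  7.9]
-0.0637 0.0073 [-1.2 -0.3  7. ]
-0.0537 0.0077 [-1.6 -0.4  6.4]
-0.0437 0.0077 [-2.7  0.2  7.9]
-0.0337 0.0081 [-2.1 -0.   5.1]
-0.0237 0.0081 [-1.3  0.8  5.5]
-0.0137 0.0081 [-1.1  0.2  5.4]
-0.0037 0.0081 [-1.9  1.   4.6]
-0.0032 0.0081 [-3.1 -0.5  6.6]
```

View pics/s5z.png

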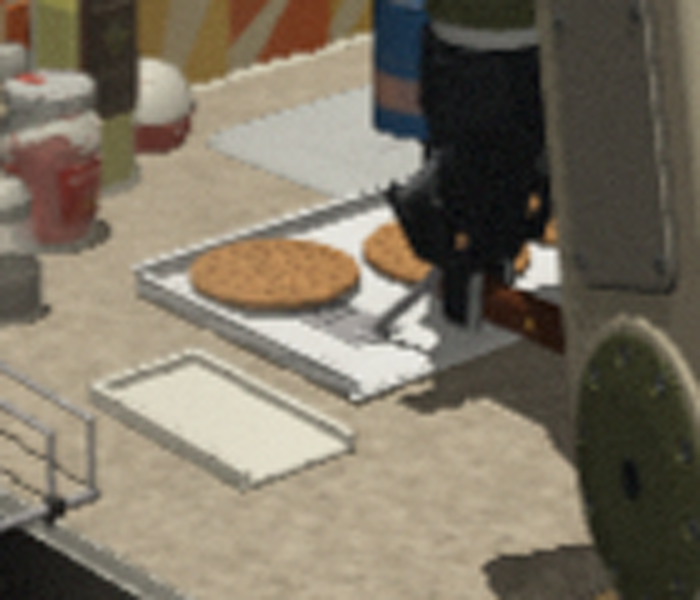

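```bash
python3 - <<'E'
from h import *
b=np.array([.669,-.141]); f0=np.array([-.3,-.2,-.9])
x0,y0=tosheet(b)
x,z=push(-.0032,.040,y0,.0081,f0,step=.006,fmax=12)
print(x,z)
grab("top","t5");s=grab("scene","s6")
cv2.imwrite("pics/s6z.png",cv2.resize(s["frame"][190:310,290:430,::-1],(700,600)[:2],interpolation=cv2.INTER_CUBIC)[:600])
E
```

```text
0.0028 0.0081 [-3.1 -0.7  7.2]
0.0088 0.0085 [-0.5  0.5  2.6]
0.0148 0.0085 [ 1.1 -0.3  1.7]
0.0208 0.0081 [-1.6  0.7  4.4]
0.0268 0.0081 [-1.3  1.3  4.7]
0.0328 0.0081 [-1.  -0.   3.5]
0.0388 0.0081 [-8.1  0.9 10. ]
0.04 0.0085 [-8.7 -1.   8.8]
0.04 0.008899999999999998
```

View pics/s6z.png

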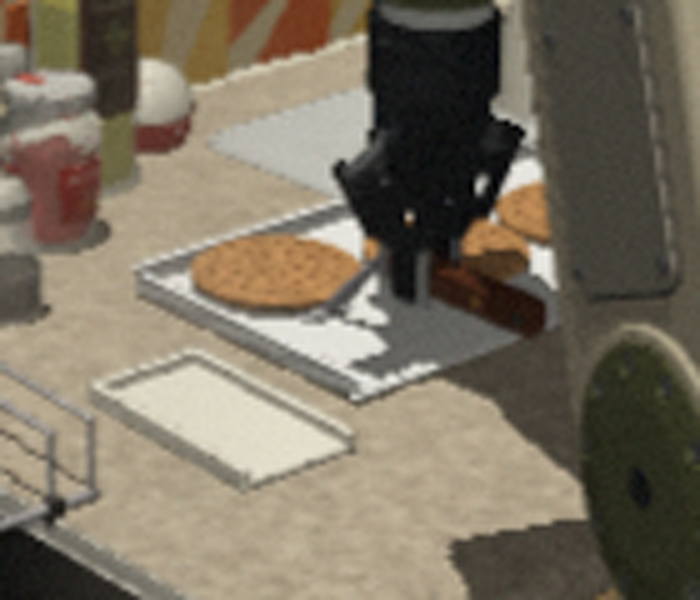

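View pics/t5.png

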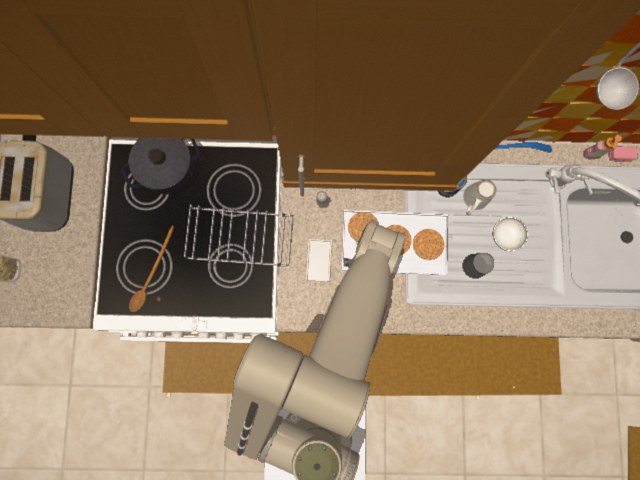

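```bash
python3 - <<'E'
from h import *
b=np.array([.669,-.141]); f0=np.array([-.3,-.2,-.9])
x0,y0=tosheet(b)
go(fromsheet([.039,y0]),.0089,SY,v=.02)
go(fromsheet([.038,y0]),.03,SY,v=.03)
go(fromsheet([.038,y0]),.12,SY,v=.06); bot.sleep(.3); print(st(),fz()-f0)
t=grab("top","t6");s=grab("scene","s7")
cv2.imwrite("pics/s7z.png",cv2.resize(s["frame"][150:310,270:430,::-1],(600,600)[:2],interpolation=cv2.INTER_CUBIC)[:600])
cv2.imwrite("pics/t6z.png",cv2.resize(t["frame"][190:290,330:460,::-1],(780,600),interpolation=cv2.INTER_CUBIC))
E
```

```text
(35.9667, array([ 0.5527, -0.1386,  0.229 ]), array([ 0.83,  0.35, -2.19]), 0.192) [ 0.68369632  0.28014456 -1.04154079]
```

View pics/s7z.png

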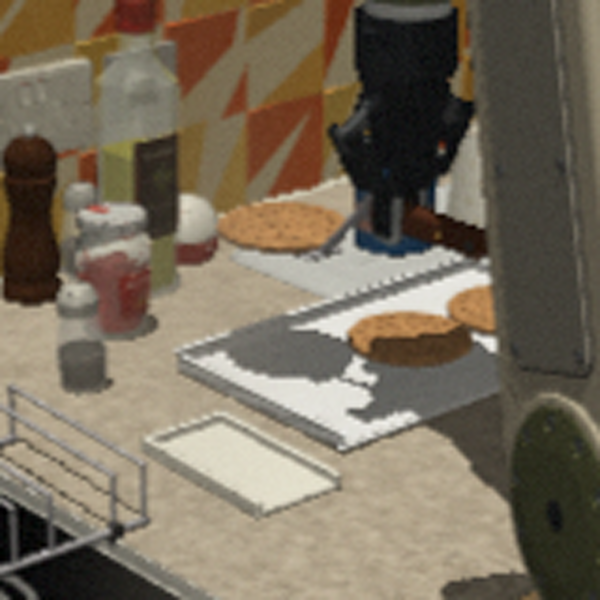

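View pics/t6z.png

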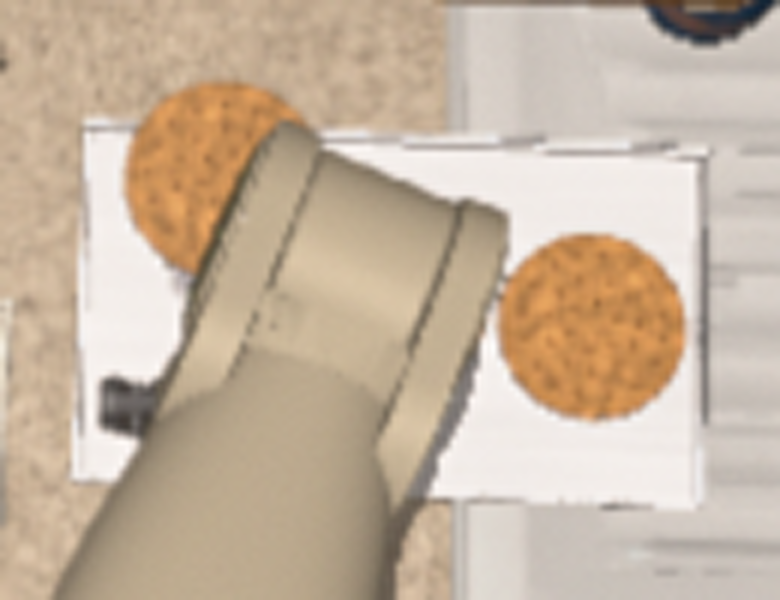

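```bash
cat >> h.py <<'E'
def fromrack(x,y): return RK+x*ax(RY)+y*ax(RY+PI/2)
E
python3 - <<'E'
from h import *
go([.60,-.139],.12,SY,v=.08)
go([.60,.10],.12,-.04,v=.12)
go(fromrack(-.004,.112),.12,RY,v=.12)
bot.sleep(.3);print(st())
t=grab("top","t7");s=grab("scene","s8")
cv2.imwrite("pics/s8z.png",cv2.resize(s["frame"][170:340,110:330,::-1],(770,595)[:2],interpolation=cv2.INTER_CUBIC)[:600])
cv2.imwrite("pics/t7z.png",cv2.resize(t["frame"][190:280,170:300,::-1],(780,540),interpolation=cv2.INTER_CUBIC))
E
```

```text
(42.3667, array([0.52  , 0.3871, 0.2291]), array([ 0.21, -0.11, -3.34]), 0.188)
```

View pics/s8z.png

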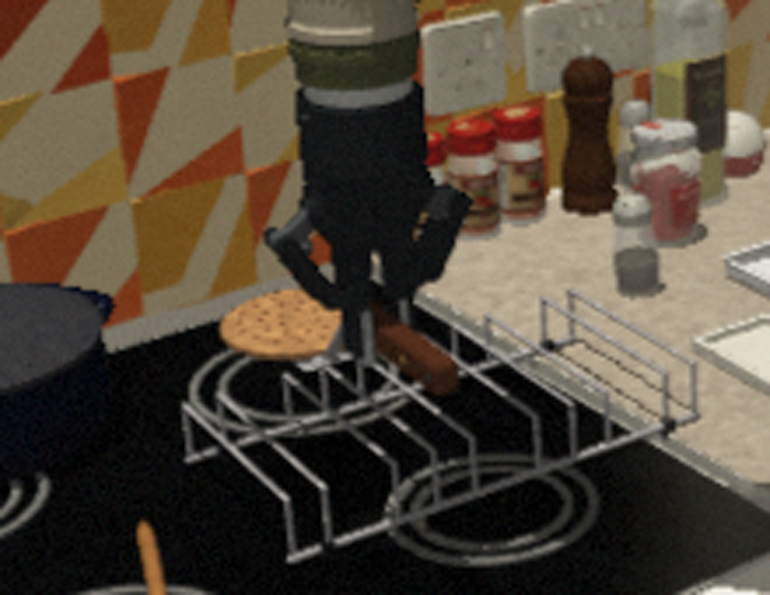

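View pics/t7z.png

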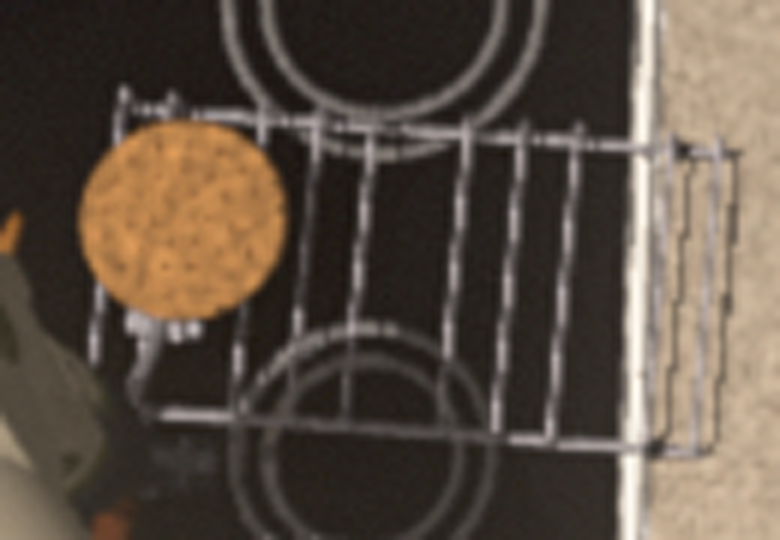

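```bash
python3 - <<'E'
from h import *
t=grab("top");k=1/6
def Z(u,v,z): return plane(t,(170+u*k,190+v*k),z)[:2]+[.004,.0046]
def rk(p): d=p-RK; return np.array([d@ax(RY),d@ax(RY+PI/2)]).round(4)
print("bread",rk(Z(183,221,.130)),"blade rear",rk(Z(164,338,.122)),rk(Z(128,325,.122)),rk(Z(203,330,.122)))
for p in [(95,360),(240,350),(290,355),(348,355),(447,355),(498,355),(552,355)]: print(rk(Z(*p,.05)))
E
```

```text
bread [0.0057 0.1051] blade rear [-0.0549  0.1098] [-0.0496  0.1291] [-0.0492  0.0903]
[-0.06    0.1621]
[-0.0485  0.0849]
[-0.0492  0.0578]
[-0.0467  0.0266]
[-0.0426 -0.0267]
[-0.0405 -0.0542]
[-0.0382 -0.0833]
```

```bash
cat >> h.py <<'E'
def lower(x,y,z1=.034):
    go(fromrack(x,y),.12,RY,v=.04)
    go(fromrack(x,y),.07,RY,v=.06); f0=fz(); z=.07
    while z>z1:
        z-=.003; go(fromrack(x,y),z,RY,v=.03); f=bot.read_state()["ft_force"]-f0; print(round(z,4),f.round(1))
        if abs(f).max()>8: print("ABORT"); return False
    return True
def pics(n):
    t=grab("top","t"+n);s=grab("scene","s"+n)
    cv2.imwrite(f"pics/s{n}z.png",cv2.resize(s["frame"][170:340,110:330,::-1],(770,595),interpolation=cv2.INTER_CUBIC))
    cv2.imwrite(f"pics/t{n}z.png",cv2.resize(t["frame"][190:280,170:300,::-1],(780,540),interpolation=cv2.INTER_CUBIC))
E
python3 - <<'E'
from h import *
print(lower(-.006,.1135)); print(st()); pics("9")
E
```

```text
0.067 [ 0.7 -1.   0.7]
0.064 [ 0.3 -1.3  0.7]
0.061 [ 0.3 -0.1 -0.1]
0.058 [ 0.7  0.4 -0.4]
0.055 [0.2 1.3 1.1]
0.052 [-0.5 -0.5  0.4]
0.049 [-0.2 -0.   0.8]
0.046 [ 0.3 -1.   0.9]
0.043 [ 0.3 -0.1  0.8]
0.04 [ 1.3 -0.4  0.5]
0.037 [0.6 0.3 1.9]
0.034 [-0.5 -0.3  1. ]
True
(46.9, array([0.5179, 0.3887, 0.1428]), array([-0.83, -0.18, -1.42]), 0.192)
```

View pics/s9z.png

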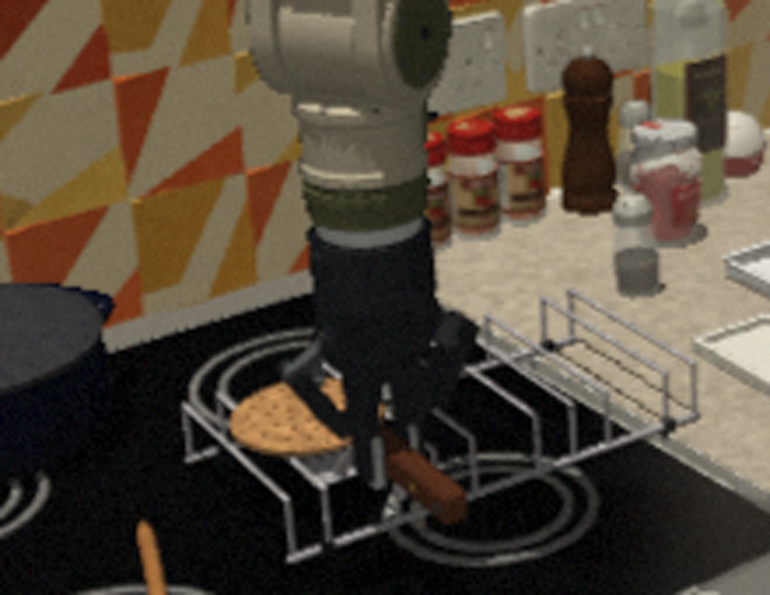

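View pics/t9z.png

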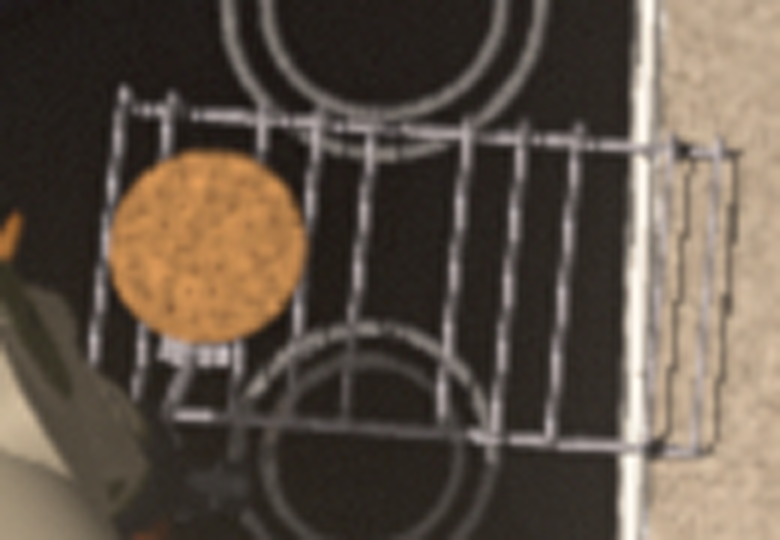

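```bash
python3 - <<'E'
from h import *
f0=fz()
go(fromrack(-.006,.116),.034,RY,v=.02)
for x in np.arange(-.016,-.127,-.01):
    go(fromrack(x,.116),.034,RY,v=.05); f=bot.read_state()["ft_force"]-f0
    print(round(x,3),f.round(1))
    if abs(f).max()>8: print("ABORT");break
    if x==-.016: pics("10")
go(fromrack(x-.0,.116),.12,RY,v=.08); bot.sleep(.2); print(st())
pics("11"); print([b for b in breads(grab("top"),z=.058,area=300) if b[1]>.2])
E
```

```text
-0.016 [-0.6 -0.4  0.5]
-0.026 [ 0.  -0.8 -0.3]
-0.036 [-0.6 -0.8 -0.4]
-0.046 [ 0.5 -0.6  0.5]
-0.056 [ 0.2 -0.   0.3]
-0.066 [ 0.4 -0.8 -0.2]
-0.076 [-0.4 -0.7 -0.1]
-0.086 [ 0.2 -1.6  0.4]
-0.096 [-0.1 -1.2 -0.7]
-0.106 [-1.  -1.  -0.1]
-0.116 [-0.1 -0.4 -0.8]
-0.126 [-0.1 -0.6 -0.2]
(53.15, array([0.3982, 0.3979, 0.2286]), array([-0.48, -0.57, -1.2 ]), 0.193)
[(0.6541, 0.3713, [102.7, 104.9])]
```

View pics/s11z.png

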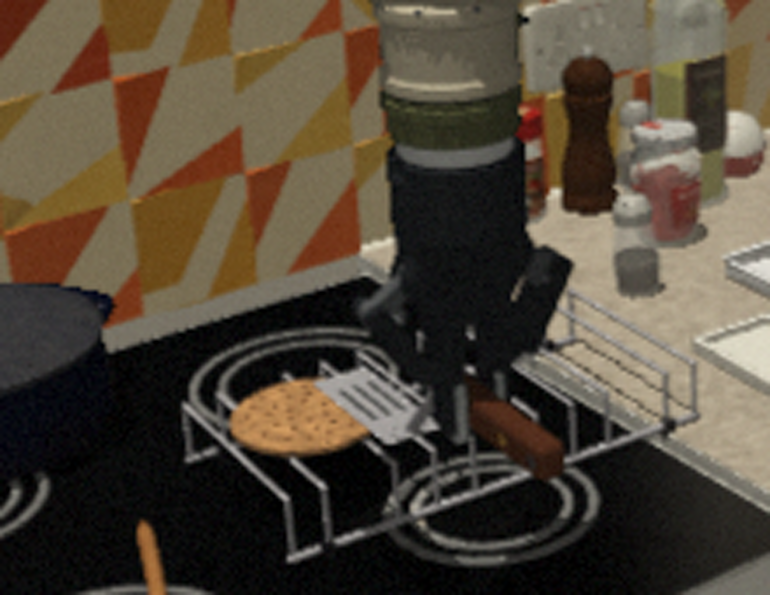

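View pics/t11z.png

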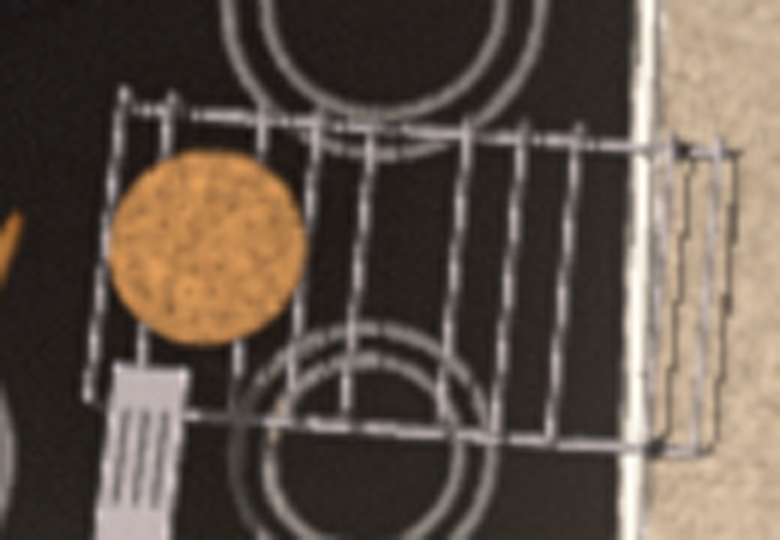

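View pics/t11.png

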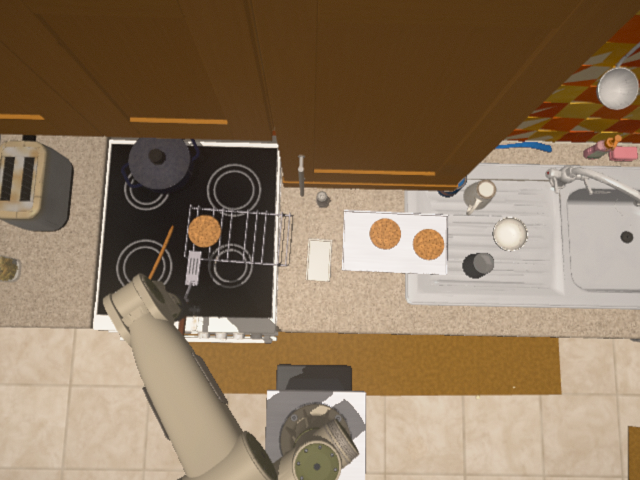

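```bash
python3 - <<'E'
from h import *
t=grab("top")
for b in breads(t,area=300):
    p=np.array(b[:2])
    if .5<p[0]<.8 and -.5<p[1]<0: p=p+[.004,.0046]; print(p,b[2],tosheet(p).round(4))
E
```

```text
[ 0.6378 -0.366 ] [98.0, 100.2] [ 1.00e-04 -1.14e-01]
[ 0.6704 -0.2197] [98.5, 99.8] [0.0297 0.0329]
```

```bash
cat >> h.py <<'E'
def scoop(x0,y0):
    go(fromsheet([x0-.1305,y0]),.12,SY,v=.2)
    go(fromsheet([x0-.1305,y0]),.02,SY,v=.1); f0=fz(); z=.010
    while True:
        go(fromsheet([x0-.1305,y0]),z,SY,v=.03); f=fz()-f0
        if f[2]>2.5 or z<.004: break
        z-=.0007
    print("contact",z,f.round(1))
    x,z=push(x0-.1305,.027,y0,z-.0002,f0,step=.012)
    x,z=push(x,.0395,y0,z,f0,step=.006,fmax=7)
    return x,z
def liftoff(x,y0,z):
    go(fromsheet([x-.0015,y0]),z,SY,v=.02)
    go(fromsheet([x-.002,y0]),.03,SY,v=.03)
    go(fromsheet([x-.002,y0]),.12,SY,v=.06)
def carry(y0):
    go([.60,y0],.12,SY,v=.08)
E
python3 - <<'E'
from h import *
x,z=scoop(.030,.033); print(x,z,st()); pics("12")
s=grab("scene");cv2.imwrite("pics/s12y.png",cv2.resize(s["frame"][170:310,280:440,::-1],(680,595),interpolation=cv2.INTER_CUBIC))
E
```

```text
contact 0.007200000000000002 [-2.4 -0.8  4.1]
-0.0885 0.007 [ 0.8 -1.   3.9]
-0.0765 0.007 [-1.2 -0.4  5.7]
-0.0645 0.007 [-2.6 -0.9  7.9]
-0.0525 0.0074 [-2.2 -0.9  6.7]
-0.0405 0.0074 [-3.7 -0.8  7.5]
-0.0285 0.0078 [-1.5 -1.3  6.7]
-0.0165 0.0078 [-2.2 -1.7  7.2]
-0.0045 0.0082 [-1.5 -0.5  4.3]
0.0075 0.0082 [-2.  -1.1  4.6]
0.0195 0.0082 [-0.9 -0.8  3.8]
0.027 0.0082 [-1.9 -1.1  4.5]
0.033 0.0082 [-2.1 -1.   4.3]
0.039 0.0082 [-10.6  -0.5  11.4]
STOP fx
0.039 0.008600000000000002 (64.375, array([ 0.55  , -0.2169,  0.1173]), array([-9.91,  0.24,  9.65]), 0.194)
```

View pics/s12y.png

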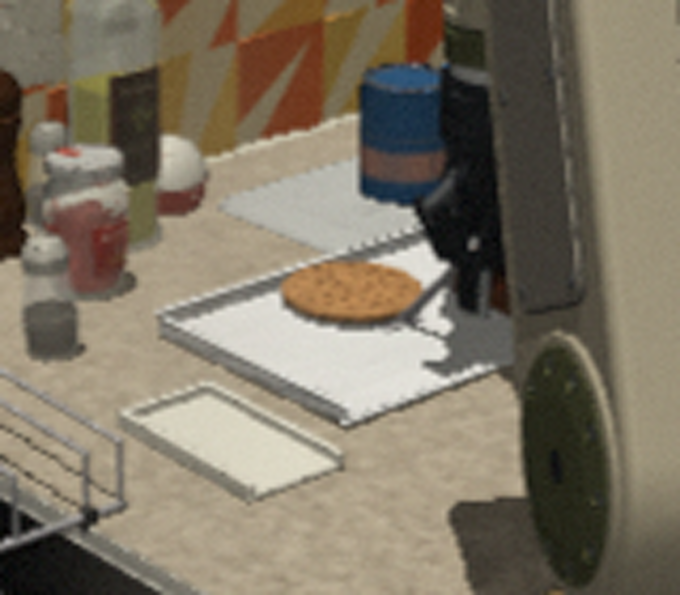

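View pics/t12.png

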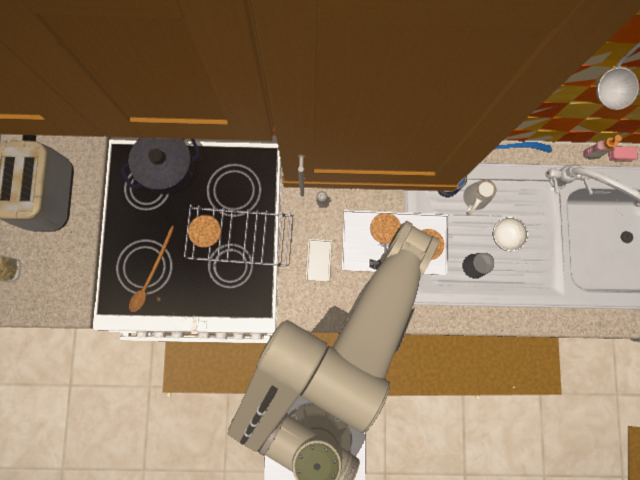

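```bash
python3 - <<'E'
from h import *
liftoff(.039,.033,.0086)
y=fromsheet([0,.033])[1]; carry(y)
go([.60,.05],.12,-.04,v=.13)
go(fromrack(-.005,.002),.12,RY,v=.12)
go(fromrack(-.005,.002),.08,RY,v=.06)
bot.sleep(.3);print(st());pics("13")
for b in breads(grab("top"),z=.088,area=300):
    if b[1]>.1 and b[0]>.5: print(b)
E
```

```text
(73.8, array([0.513 , 0.2775, 0.1895]), array([ 0.58,  0.47, -2.51]), 0.191)
(0.6529, 0.3004, [97.5, 214.5])
(1.0159, 0.4535, [19.7, 488.3])
```

View pics/s13z.png

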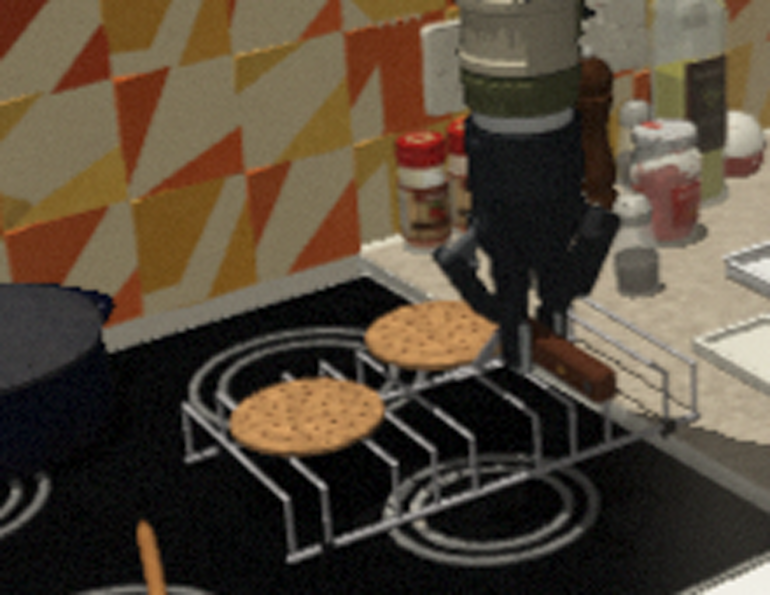

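View pics/t13z.png

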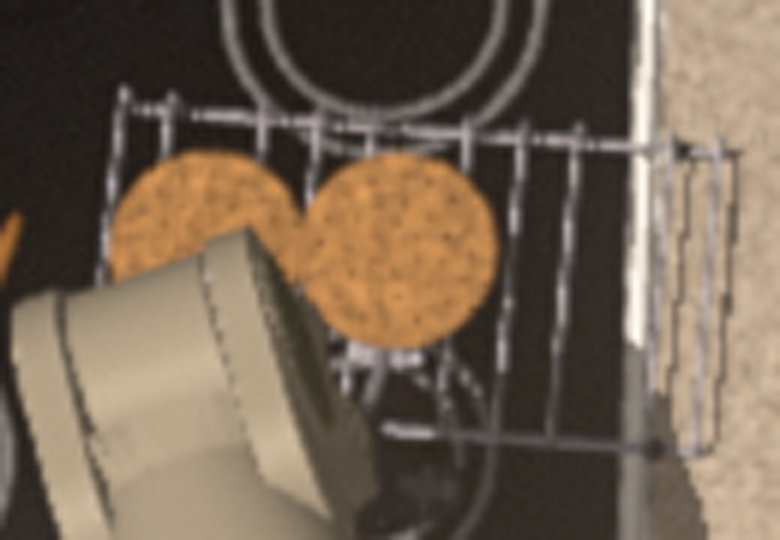

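```bash
python3 - <<'E'
from h import *
t=grab("top");k=1/6
def Z(u,v,z): return plane(t,(170+u*k,190+v*k),z)[:2]+[.004,.0046]
def rk(p): d=p-RK; return np.array([d@ax(RY),d@ax(RY+PI/2)]).round(4)
print("b1",rk(Z(208,248,.06)),"b2",rk(Z(400,250,.089)),"bladerear",rk(Z(349,356,.081)),rk(Z(423,360,.081)))
for p in [(346,380),(445,380),(500,380),(555,380)]: print(rk(Z(*p,.05)))
E
```

```text
b1 [0.0042 0.106 ] b2 [ 0.0063 -0.0017] bladerear [-0.0514  0.0207] [-0.0505 -0.0185]
[-0.0604  0.0263]
[-0.0563 -0.0269]
[-0.054  -0.0565]
[-0.0517 -0.0862]
```

```bash
cat >> h.py <<'E'
def lower2(x,y,z0=.08,z1=.034):
    go(fromrack(x,y),z0,RY,v=.03); f0=fz(); z=z0
    while z>z1:
        z-=.003; go(fromrack(x,y),z,RY,v=.03); f=bot.read_state()["ft_force"]-f0
        if abs(f).max()>2.5: print(round(z,4),f.round(1))
        if abs(f).max()>8: print("ABORT"); return False
    return True
def withdraw(x0,y,z=.034):
    f0=fz()
    for x in np.arange(x0-.01,-.127,-.01):
        go(fromrack(x,y),z,RY,v=.05); f=bot.read_state()["ft_force"]-f0
        if abs(f).max()>2.5: print(round(x,4),f.round(1))
        if abs(f).max()>8: print("ABORT"); return False
    return True
E
python3 - <<'E'
from h import *
print(lower2(-.005,.0005)); print(st());pics("14")
E
```

```text
True
(78.4, array([0.5126, 0.2758, 0.1408]), array([ 0.14,  0.09, -0.87]), 0.197)
```

View pics/t14z.png

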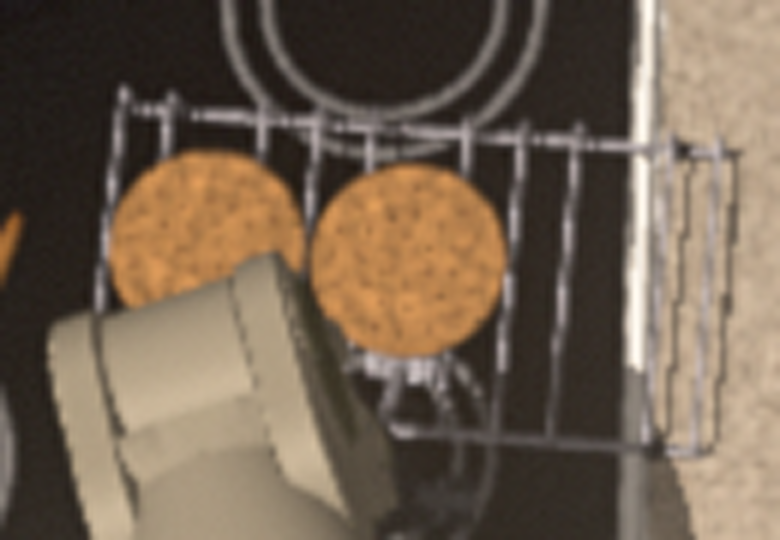

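View pics/s14z.png

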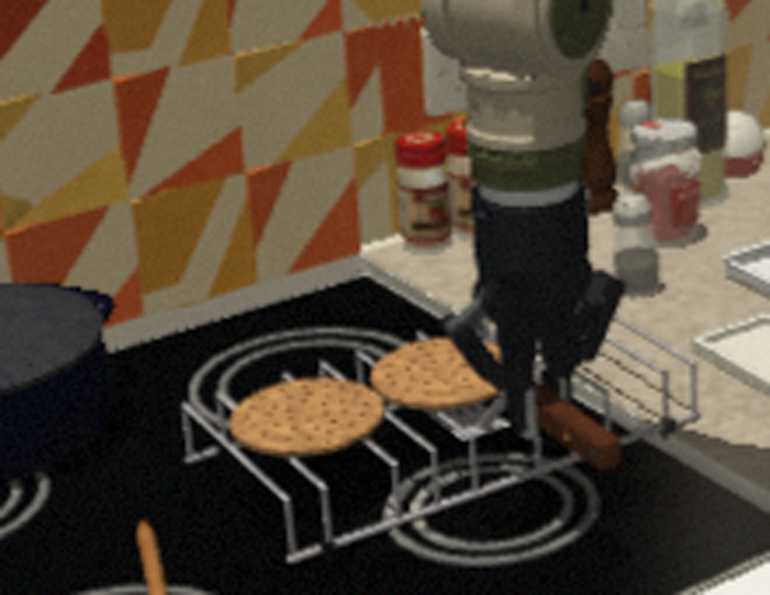

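```bash
python3 - <<'E'
from h import *
print(withdraw(-.005,.001)); print(st())
go(fromrack(-.126,.001),.12,RY,v=.08); go([.5,-.0],.12,SY,v=.2); pics("15")
t=grab("top")
for b in breads(t,area=300): 
    p=np.array(b[:2])
    if .5<p[0]<.8 and -.5<p[1]<.5: p=p+[.004,.0046]; print(p,b[2],tosheet(p).round(4))
E
```

```text
True
(82.8583, array([0.3925, 0.2831, 0.1431]), array([-0.68,  0.33, -1.64]), 0.197)
[ 0.6378 -0.366 ] [98.0, 100.2] [ 1.00e-04 -1.14e-01]
[0.6638 0.33  ] [109.6, 241.6] [0.0122 0.5824]
```

View pics/t15.png

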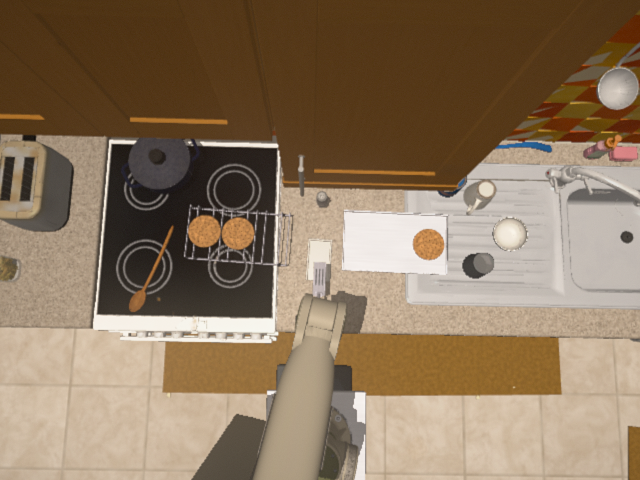

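View pics/s15z.png

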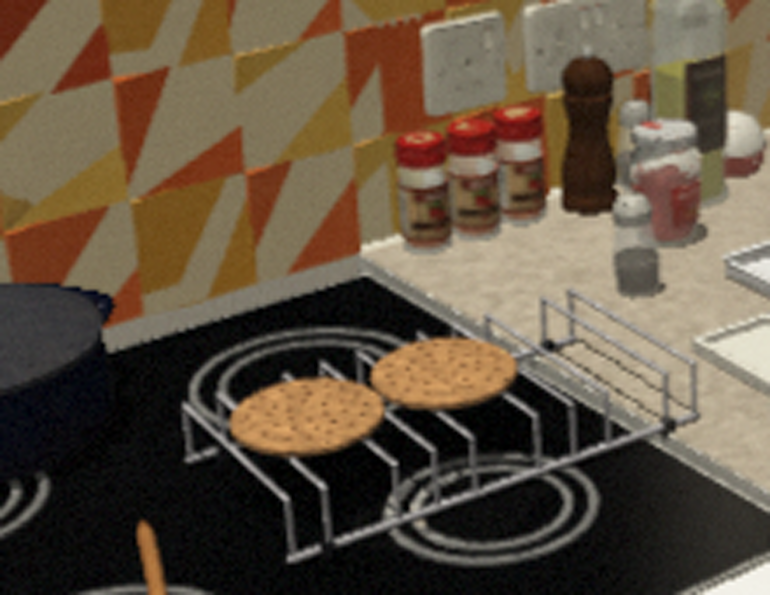

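```bash
python3 - <<'E'
from h import *
x,z=scoop(.0,-.114); print(x,z,st()); 
pics("16")
s=grab("scene");cv2.imwrite("pics/s16y.png",cv2.resize(s["frame"][170:310,320:480,::-1],(680,595),interpolation=cv2.INTER_CUBIC))
t=grab("top");cv2.imwrite("pics/t16y.png",cv2.resize(t["frame"][190:290,330:460,::-1],(780,600),interpolation=cv2.INTER_CUBIC))
E
```

```text
contact 0.007200000000000002 [-0.8  0.3  2.7]
-0.1185 0.007 [1.5 0.3 1.7]
-0.1065 0.0066 [ 2.2 -0.5  3.3]
-0.0945 0.0066 [-0.2 -0.5  5.5]
-0.0825 0.0066 [-0.2 -0.4  6.4]
-0.0705 0.0066 [-1.8 -0.6  8.4]
-0.0585 0.007 [-1.6 -0.8  7.5]
-0.0465 0.0074 [-0.8 -1.   6.6]
-0.0345 0.0074 [-1.3 -0.3  6.9]
-0.0225 0.0074 [-1.9  0.4  7.4]
-0.0105 0.0078 [-1.3  0.2  6. ]
0.0015 0.0078 [-1.3  0.3  5.8]
0.0135 0.0078 [-1.7 -0.5  5.8]
0.0255 0.0078 [-1.4  0.3  6.1]
0.027 0.0078 [-3.5  0.5  8.1]
0.033 0.0082 [-2.5 -0.1  5.7]
0.039 0.0082 [-12.3  -0.3  12.8]
STOP fx
0.039 0.008600000000000002 (96.5917, array([ 0.5462, -0.364 ,  0.1174]), array([-12.52,  -0.23,  11.81]), 0.191)
```

View pics/s16y.png

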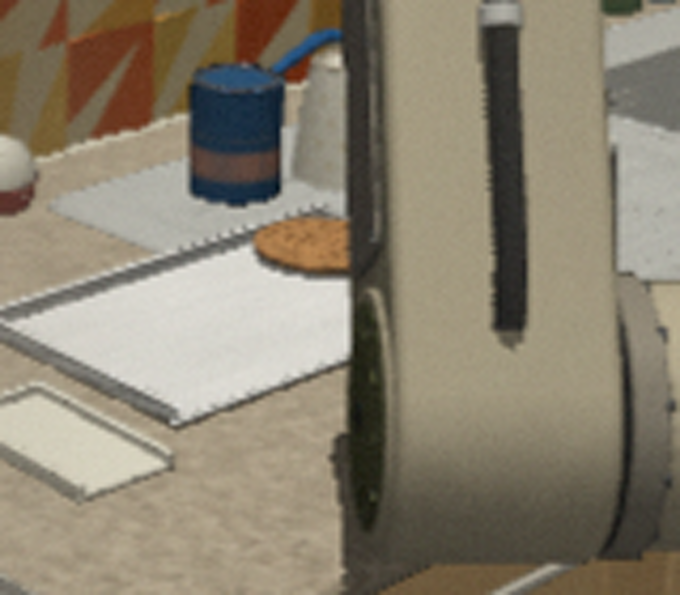

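View pics/t16y.png

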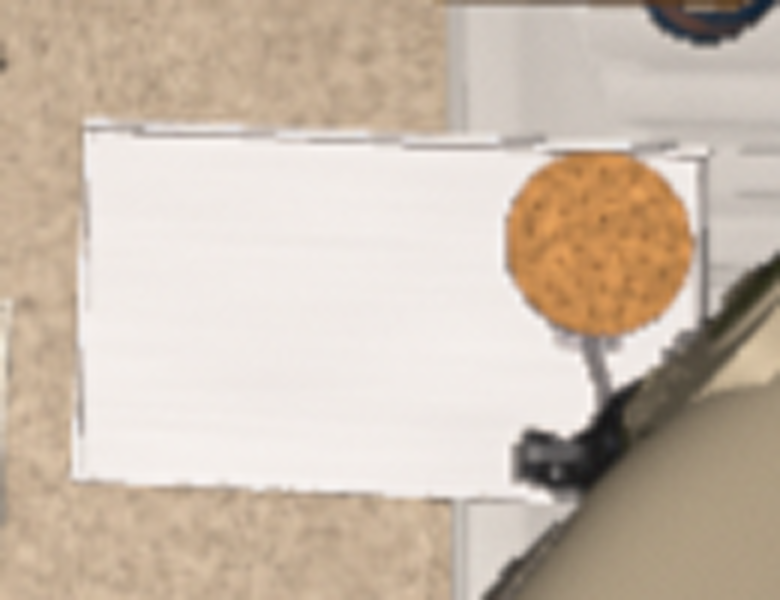

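```bash
python3 - <<'E'
from h import *
liftoff(.039,-.114,.0086)
y=fromsheet([0,-.114])[1]; carry(y)
go([.60,-.05],.12,-.04,v=.13)
go(fromrack(-.005,-.111),.12,RY,v=.12)
go(fromrack(-.005,-.111),.08,RY,v=.06)
bot.sleep(.3);print(st());pics("17")
E
```

```text
(106.275, array([0.5067, 0.1646, 0.1894]), array([ 0.21, -0.6 , -2.15]), 0.191)
```

View pics/s17z.png

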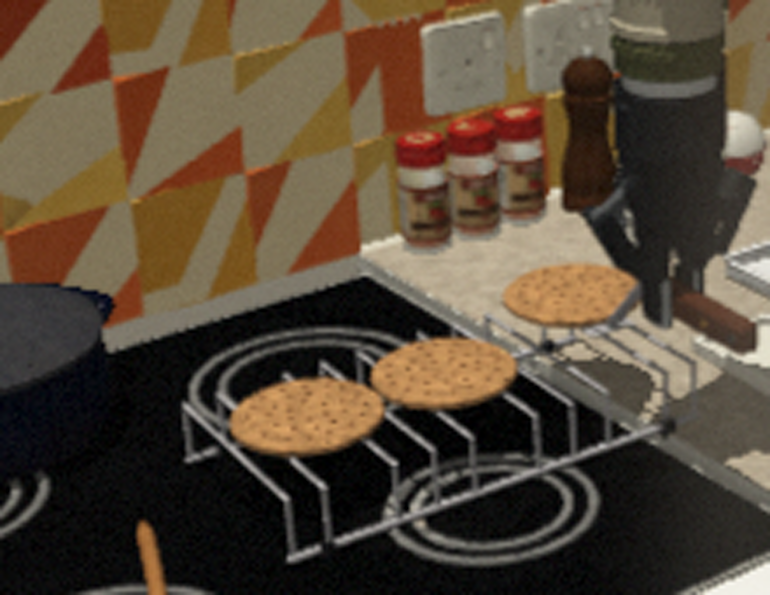

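View pics/t17z.png

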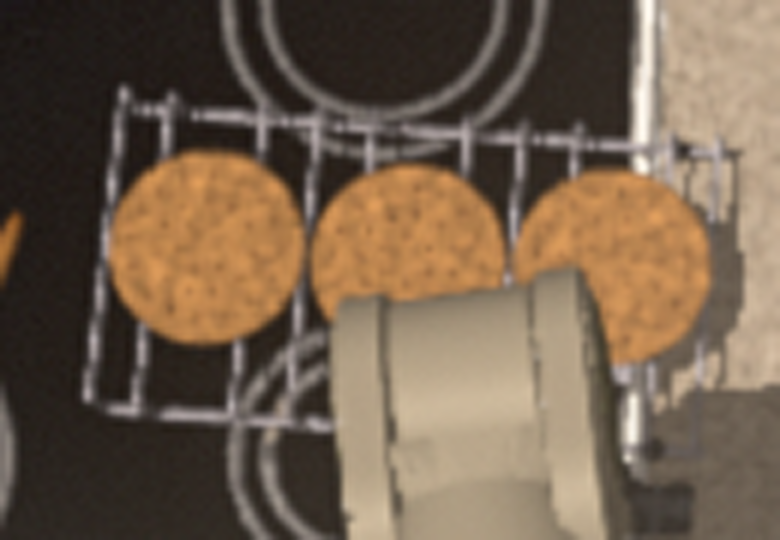

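```bash
python3 - <<'E'
from h import *
t=grab("top");k=1/6
def Z(u,v,z): return plane(t,(170+u*k,190+v*k),z)[:2]+[.004,.0046]
def rk(p): d=p-RK; return np.array([d@ax(RY),d@ax(RY+PI/2)]).round(4)
print("b1",rk(Z(208,248,.06)),"b2",rk(Z(408,262,.06)),"b3",rk(Z(612,266,.089)),"blade r edge",rk(Z(633,372,.081)))
for p in [(652,372),(700,365)]: print(rk(Z(*p,.05)))
s=grab("scene")
cv2.imwrite("pics/s18.png",cv2.resize(s["frame"][220:310,230:330,::-1],(660,594),interpolation=cv2.INTER_CUBIC))
cv2.imwrite("pics/t18.png",cv2.resize(t["frame"][230:275,255:300,::-1],(600,600),interpolation=cv2.INTER_CUBIC))
E
```

```text
b1 [0.0042 0.106 ] b2 [ 0.005  -0.0022] b3 [ 0.0065 -0.1147] blade r edge [-0.0483 -0.1302]
[-0.0433 -0.1381]
[-0.0375 -0.1637]
```

View pics/s18.png

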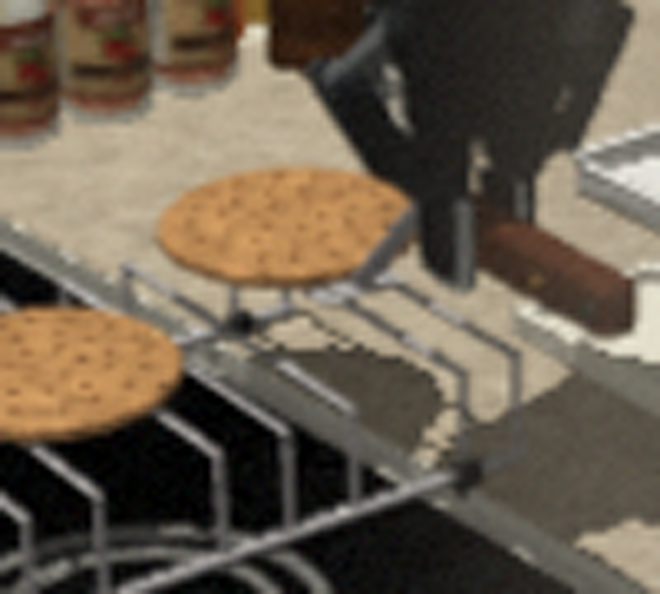

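View pics/t18.png

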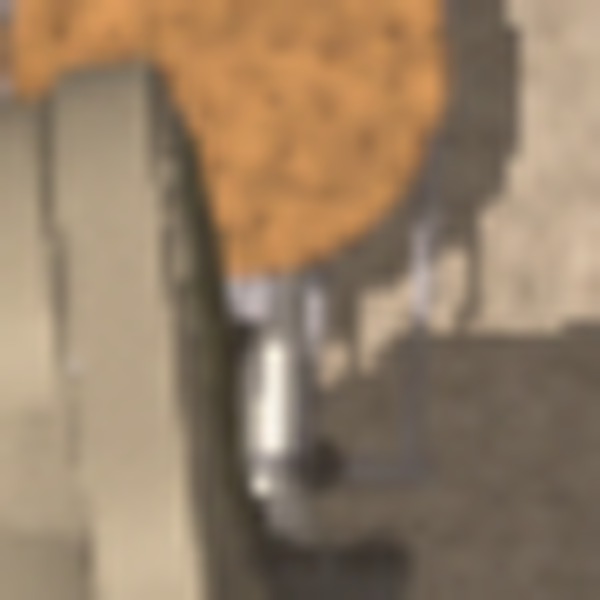

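```bash
python3 - <<'E'
from h import *
ok=lower2(-.006,-.112); print(ok); print(st());pics("19")
if ok: print(withdraw(-.006,-.112)); print(st())
go(fromrack(-.126,-.112),.12,RY,v=.08);bot.sleep(.3); pics("20")
E
```

```text
True
(110.875, array([0.5053, 0.1636, 0.1408]), array([ 0.16,  0.98, -1.02]), 0.192)
True
(115.325, array([0.3852, 0.1704, 0.1431]), array([-0.08,  0.15, -1.64]), 0.194)
```

View pics/s20z.png

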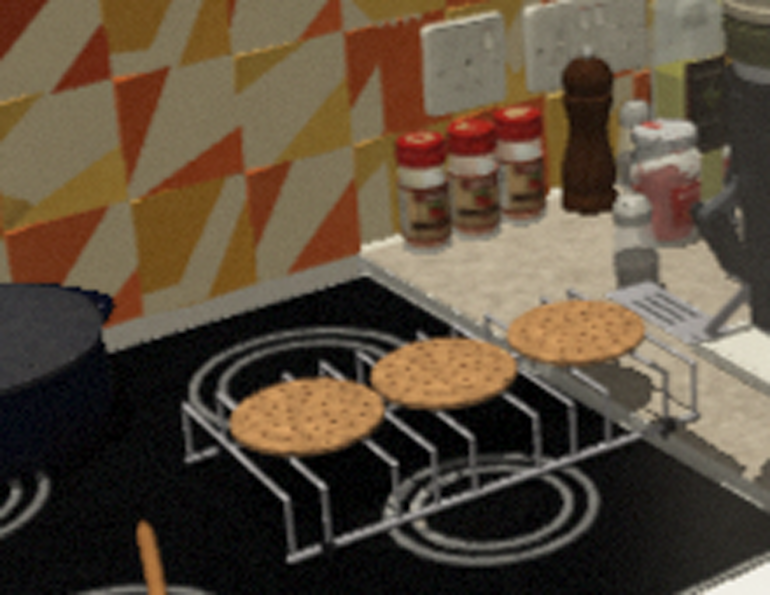

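View pics/t20z.png

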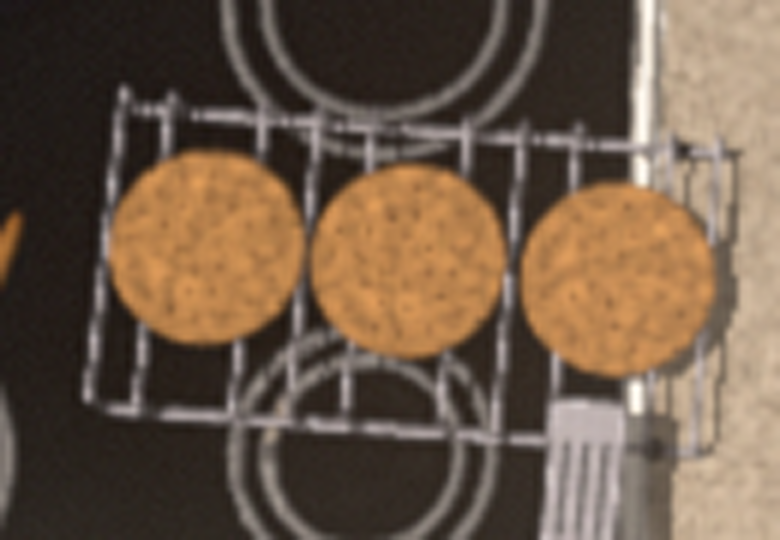

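```bash
python3 - <<'E'
from h import *
Y=-.055; P=np.array([.573,.002])
go(P,.12,Y,v=.12); go(P,.03,Y,v=.08); bot.sleep(.2); f0=fz(); z=.013
t=grab("top","t21")
while z>.006:
    go(P,z,Y,v=.03); f=fz()-f0; print(round(z,4),f.round(1))
    if f[2]>6: break
    z-=.001
print(st())
cv2.imwrite("pics/t21z.png",cv2.resize(t["frame"][215:305,280:360,::-1],(533,600),interpolation=cv2.INTER_CUBIC))
grab("scene","s21")
E
```

```text
0.013 [-0.6 -0.3 -0.1]
0.012 [-0.1 -0.1 -0.2]
0.011 [-1.1  0.2  0.1]
0.01 [-0.4 -0.2 -0.8]
0.009 [-0.4 -0.4 -0.2]
0.008 [-0.3  0.5  0.1]
0.007 [-0.8 -0.4 -0.1]
(123.475, array([0.4457, 0.009 , 0.1161]), array([-0.62,  1.02, -1.43]), 0.194)
```

View pics/t21z.png

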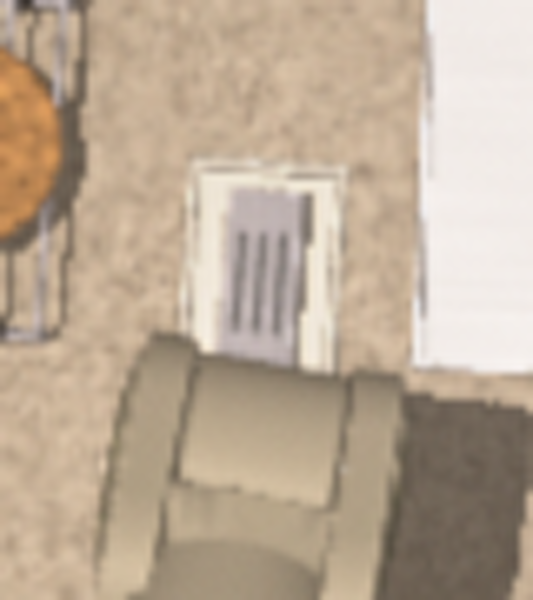

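View pics/s21.png

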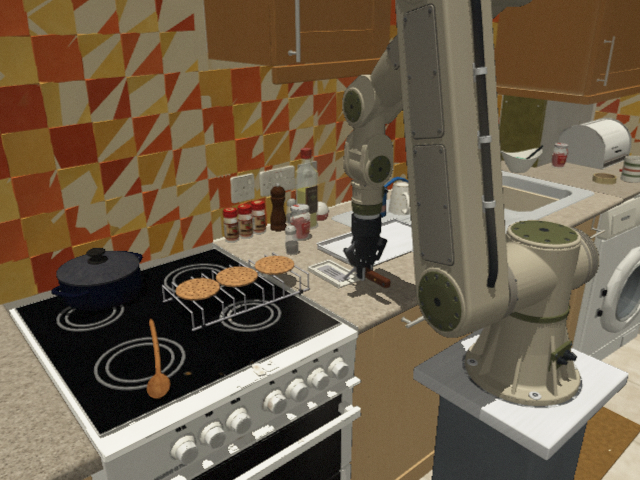

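```bash
python3 - <<'E'
from h import *
Y=-.055; P=np.array([.573,.002]); f0=np.array([-.1,.9,-1.3]); z=.0063
while z>.000:
    go(P,z,Y,v=.03); f=fz()-f0; print(round(z,4),f.round(1))
    if f[2]>4: break
    z-=.0007
print(st())
E
```

```text
0.0063 [-0.  -1.1 -0.1]
0.0056 [-2.  -0.7  6.4]
(124.325, array([0.4457, 0.009 , 0.1149]), array([-2.17,  0.05,  5.77]), 0.196)
```

Contact at the rest floor, as expected for a level blade. Releasing.

```bash
python3 - <<'E'
from h import *
Y=-.055; P=np.array([.573,.002])
bot.let_go(); bot.sleep(.4); print(st())
g=P-.1275*ax(Y)
bot.movel([g[0],g[1],.22],tq(Y),v=.1); bot.sleep(.3); print(st())
w=grab("wrist","w22")
bot.movel([g[0]-.03,g[1],.36],tq(Y),v=.2)
pics("22")
w=grab("wrist","w23")
t=grab("top");cv2.imwrite("pics/t22y.png",cv2.resize(t["frame"][215:335,280:360,::-1],(400,600),interpolation=cv2.INTER_CUBIC))
E
```

```text
(125.4, array([0.4457, 0.009 , 0.1147]), array([ 1.47,  0.72, -0.65]), 1.002)
(126.9, array([0.4455, 0.009 , 0.2196]), array([-0.16,  0.32, -0.22]), 1.001)
```

View pics/w22.png

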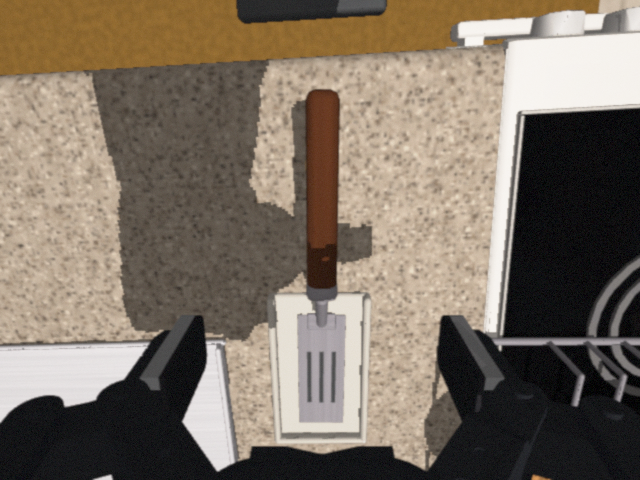

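View pics/s22.png

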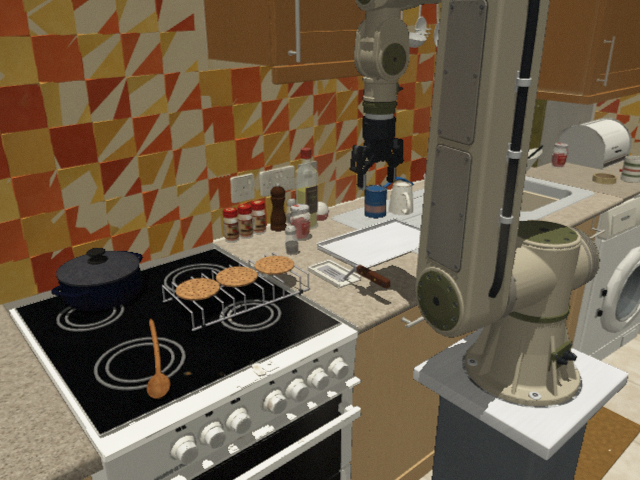

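View pics/t22.png

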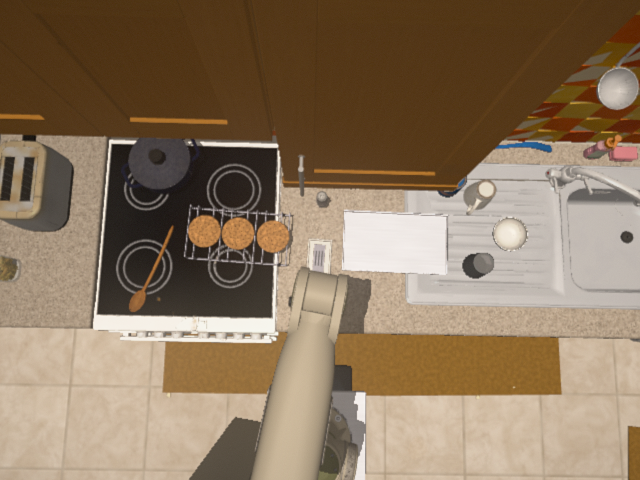

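The slice lies flat and centred in the rest (blade at wrist pixels 298–345 × 314–422, rest at 270–370 × 293–443). All three breads lie flat and apart on the rack (top-view centres near (204,231), (238,234) and (272,237)). The spoon, shaker and tumbler have not moved, and the arm is clear.

```bash
python3 - <<'E'
from h import *
f=grab("wrist"); bot.sleep(.3); print(st()); bot.job_done()
E
```

```text
(128.3667, array([0.4157, 0.009 , 0.3599]), array([-0.32, -0.04, -1.06]), 1.0)
the job is handed in; nothing more can be done
```

All three crispbreads are on the wire rack, one per lane. The slice is back in its white rest, and I handed the job in at about 128 s of the 210 s allowed. No verdict is reported back.

- **Breads:** I slid the blade under each one against the sheet's far lip and lowered it until the bars took it. I then drew the blade out towards the near side. In the last pictures they lie flat and apart, each within about 7 mm of the rack's x middle and at y of about +106, −2 and −115 mm. Contact forces stayed around 2 N while lowering.
- **Slice:** The last wrist picture shows the blade flat in the rest, within a few millimetres of its middle. The gripper is open and about 0.2 m above it.
- **Other things:** The spoon, shaker and tumbler look unmoved in the last pictures.
- **Knocked bread:** The middle bread had moved about 4 cm on the sheet before its turn. I measured it again and picked it up from there.

Two checks disagreed along the way:
- **Camera offset:** The top camera read about 4–5 mm off the wrist camera, so I corrected it using the gripped slice.
- **Blade height:** On the sheet the blade tip touched about 3 mm earlier than expected, so it was slightly nose-down and I pushed in by force instead. On the rest it touched at the expected height.

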